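# Close the oil fillers of the forming press and log the service

## Task

The forming press's oil console has just been topped up. Screw every cap that lies on the bench onto the filler neck of its own colour (set it on the neck, turn it back until it drops into the thread, then screw it forward fully home to the stop, so that its bar lines up with the neck's marks). When all are closed, pick up the hand scanner, hold it steady for about two seconds squarely over the middle of the barcode label, 5 to 10 cm off it, then stand it back on the middle of its charging pad; leave the other things on the bench where they are.

Things in the scene. Friction and masses are not known exactly. Their poses are not given: they have to be found in the camera images.
- console: grey oil console, fixed, 130 (x) by 360 (y) by 50 mm high, with four filler necks in a row along y on its top, 88 mm apart. At its far (+x) side a ledge 75 mm high, 65 to 115 mm from the origin, carries gauges and blue knobs up to 97 mm high. Origin: centre of its underside, z up
- label: fixed barcode label, 60 by 60 mm, black bars on white, on a sloped 85 by 85 mm plate of the dark steel die block (120 by 120 mm, up to 85 mm high). Origin: centre of the label's face; z: the outward normal of the face, leaning about 29 degrees (0.5 rad) from vertical
- pad: fixed black charging pad of the scanner, 100 by 100 by 4 mm, with a green square line. Origin: centre of its underside, z up
- scanner: cordless hand scanner, 0.22 kg: a yellow reading head 60 by 60 by 35 mm, a 44 by 44 mm shoulder from 35 to 55 mm, and above it an upright black handle 28 by 28 mm from 55 to 135 mm height; it stands head down on its pad. It reads along -z, out of its underside. Origin: centre of the reading window (its underside); z points from the window up the handle; x and y are the handle's face normals
- port_blue: fixed steel neck, 34 mm across, with outside thread (48 mm) on blue flange (80 mm). Neck top is 22 mm above the origin (on its axis, in the console's top; z up). Two red flange marks at +x and -x: the cap's bar lines up with them, either way round, when home. Bar 0 to 74 deg anticlockwise of them: cap rests on the thread, forward is blocked; at 74 to 84 deg it drops in; then a stop
- cap_blue: loose blue screw cap (None: absent), 70 g, 59 mm across, 21 mm high, plus upright grip bar 50 (x) by 14 (y) mm, from 21 to 46 mm height. Origin: on the axis at the lower edge, z up. Origin is 17 to 20 mm above the neck's when resting on the thread, 6 mm once dropped in (by its weight, if not held tight). Right-hand thread: clockwise from above 72 to 82 deg from there to a firm stop
- port_green: fixed steel neck, 34 mm across, with outside thread (48 mm) on green flange (80 mm). Neck top is 22 mm above the origin (on its axis, in the console's top; z up). Two red flange marks at +x and -x: the cap's bar lines up with them, either way round, when home. Bar 0 to 74 deg anticlockwise of them: cap rests on the thread, forward is blocked; at 74 to 84 deg it drops in; then a stop
- cap_green: loose green screw cap (None: absent), 70 g, 59 mm across, 21 mm high, plus upright grip bar 50 (x) by 14 (y) mm, from 21 to 46 mm height. Origin: on the axis at the lower edge, z up. Origin is 17 to 20 mm above the neck's when resting on the thread, 6 mm once dropped in (by its weight, if not held tight). Right-hand thread: clockwise from above 72 to 82 deg from there to a firm stop
- port_orange: fixed steel neck, 34 mm across, with outside thread (48 mm) on orange flange (80 mm). Neck top is 22 mm above the origin (on its axis, in the console's top; z up). Two black flange marks at +x and -x: the cap's bar lines up with them, either way round, when home. Bar 0 to 74 deg anticlockwise of them: cap rests on the thread, forward is blocked; at 74 to 84 deg it drops in; then a stop
- cap_orange: loose orange screw cap (None: absent), 70 g, 59 mm across, 21 mm high, plus upright grip bar 50 (x) by 14 (y) mm, from 21 to 46 mm height. Origin: on the axis at the lower edge, z up. Origin is 17 to 20 mm above the neck's when resting on the thread, 6 mm once dropped in (by its weight, if not held tight). Right-hand thread: clockwise from above 72 to 82 deg from there to a firm stop
- port_white: fixed steel neck, 34 mm across, with outside thread (48 mm) on white flange (80 mm). Neck top is 22 mm above the origin (on its axis, in the console's top; z up). Two red flange marks at +x and -x: the cap's bar lines up with them, either way round, when home. Bar 0 to 74 deg anticlockwise of them: cap rests on the thread, forward is blocked; at 74 to 84 deg it drops in; then a stop
- cap_white: loose white screw cap (None: absent), 70 g, 59 mm across, 21 mm high, plus upright grip bar 50 (x) by 14 (y) mm, from 21 to 46 mm height. Origin: on the axis at the lower edge, z up. Origin is 17 to 20 mm above the neck's when resting on the thread, 6 mm once dropped in (by its weight, if not held tight). Right-hand thread: clockwise from above 72 to 82 deg from there to a firm stop
- oil_bottle: bystander: yellow plastic oil bottle with red cap, 64 mm across, 170 mm tall, standing; not part of the job
- cleaner_can: bystander: blue can, 60 mm across, 150 mm tall, standing; not part of the job
- spanner: bystander: steel open-ended spanner lying on the bench; not part of the job
- collar: bystander: steel shaft collar 50 mm across, 18 mm high, lying flat; not part of the job
- driver: bystander: screwdriver lying on the bench; not part of the job
- clamp_lever: bystander: small black clamping lever, 36 mm wide foot, 41 mm high, arm 45 mm long; not part of the job
Not all that is in view belongs to the job. Leave any purple look-alike of the scanner alone. Leave any yellow look-alike of the cap_white alone.

How it is judged (in metres and radians):
On the way, in this order (a step that is already met when the one before it is completed fails the run):
1. every cap present is screwed home on the neck of its colour (horizontal distance between cap_blue and port_blue below 0.005 m and z of cap_blue in the frame of port_blue between 0.002 and 0.009 m and angle between the x axis of cap_blue and the x axis of port_blue, either way round below 0.17 rad and angle between each of cap_blue, cap_green, cap_orange, cap_white's own z axis and vertical below 0.12 rad and horizontal distance between cap_green and port_green below 0.005 m and z of cap_green in the frame of port_green between 0.002 and 0.009 m and angle between the x axis of cap_green and the x axis of port_green, either way round below 0.17 rad and horizontal distance between cap_orange and port_orange below 0.005 m and z of cap_orange in the frame of port_orange between 0.002 and 0.009 m and angle between the x axis of cap_orange and the x axis of port_orange, either way round below 0.17 rad and horizontal distance between cap_white and port_white below 0.005 m and z of cap_white in the frame of port_white between 0.002 and 0.009 m and angle between the x axis of cap_white and the x axis of port_white, either way round below 0.17 rad), for 0.2 s.
2. the scanner is held steady and square over the middle of the label, 4 to 11 cm off (x of label in the frame of scanner between -0.014 and 0.014 m and y of label in the frame of scanner between -0.014 and 0.014 m and z of label in the frame of scanner between -0.11 and -0.04 m and angle between the z axis of scanner and the z axis of label, either way round below 0.26 rad and linear speed of scanner below 0.03 m/s), for 1 s.
At the end, for the whole second after the job is handed in: Each cap present is on its own colour's neck, in the thread (origin 2 to 9 mm above the neck's, 5 mm of its axis, tilt under 0.12 rad), bar within 0.17 rad of the marks; the scanner stands upright (0.1 rad) on its pad within 25 mm of its centre; all at rest (all of step 1 and horizontal distance between scanner and pad below 0.025 m and angle between scanner's own z axis and vertical below 0.1 rad and z of scanner in the frame of pad between 0.0022 and 0.009 m and linear speed of each of cap_blue, cap_green, cap_orange, cap_white, scanner below 0.02 m/s); the robot touches nothing.
It fails at once if a bystander is displaced by more than 4 cm (distance of any of oil_bottle, cleaner_can, spanner, collar, driver, clamp_lever from where it was at the start of the episode above 0.04 m).
Of cap_blue, cap_green, cap_orange, cap_white only 3 to 4 are there at a start; the rules pass over those that are not, and their reading is None.
At some moment in a run one of cap_blue, cap_green, cap_orange, cap_white, scanner may be knocked a few centimetres aside while the robot is not near it.
It also fails if it takes over 210 s, if anything falls off the work surface, if the arm or the gripper's body presses on something with over 40 N, if the wrist force passes 120 N, or if a joint passes its speed limit or range.

## Robot

A 6-joint arm with a two-finger parallel gripper is mounted at the origin on the work surface. World frame = base frame: x ahead of the robot, y to its left, z up, the work surface at z = 0. Lengths are in mm, angles in rad, forces in N, time in s.
With the tool pointing down it reaches from about 300 to 875 mm from the base axis. Payload 4.2 kg.
Tool frame: the origin (TCP) lies between the finger pads; the fingertips stand 14 mm ahead of it and the grasp point (between the pads) lies 5 mm behind it (finger_overhang is the distance from the TCP to the fingertips, in mm); z points along the fingers, y is the line along which they close (so a half turn about z gives the same grasp; the last joint's range is limited). The gripper opens to 85 mm and grips with 20 to 120 N. Pads are 22 mm wide; open, the fingers measure 114 mm over their backs; the gripper's body (76 mm by 85 mm) begins 54 mm behind the grasp point. The pads swing forward as they close: fully open they stand 13 mm farther back than shut.
Start: joints at [-1.251, 0.32, 1.565, -0, 1.257, -0.02], TCP at [191.649, -542.135, 245.338] pointing down, gripper open.
Joint ranges: [-3.11, 3.11], [-0.84, 2.01], [0.21, 2.61], [-1.34, 4.49], [0.05, 2.63], [-2.56, 2.56]. Speed limits (rad/s): [2.57, 2.57, 3.14, 3.14, 3.14, 3.14].

## Interface

Orientations are given as a unit quaternion [w, x, y, z].
In Python, from station import observe, read_camera, hand_in, find_in, masks_of, finger_overhang gives the robot as it stands. The module is installed in compiled form; this text tells all that it offers.
- The arm moves only by the tool send_rows, never from a script. Its argument "steps" is text: rows parted by semicolons, each of 5 numbers parted by spaces: the opening, from -1 (shut) to 1 (fully open), then the shift along the tool's x, y, z in m, then the turn about the tool's z in degrees. A call has 1 to 5 rows; each row shifts and turns the commanded pose from where the row before left it, along the tool's axes as they then stand; what a row does not reach is not made up. A row lasts 1/12 s, in which the tool goes at most 41.7 mm and 7.16 degrees, less where a joint would pass 70% of its speed; a pose out of reach is approached as far as the arm can. A call with a gripper value outside its range is refused whole. The fingers move at their own pace and stop on an object; the grip force is fixed at half the most. Time passes only in rows, so rows that do not move let the fingers close. It gives the time, the measured TCP pose, the force, the opening and the grip force at its end, in the units of the state.
- observe(): the state, without advancing time (a new reading comes with each control period).
- read_camera(name): name is "scene" or "top"; returns a dict with "frame" (420x560x3 uint8, red, green, blue), "range_z" (420x560 float32, mm along the optical axis (not along the pixel's ray), 0 where there is no reading), "intrinsics" (3x3 intrinsics, pixels), "dist_coeffs" ([k1, k2, p1, p2, k3] as OpenCV has them; the pictures are not rectified), "T" (4x4, takes a point from camera to world coordinates). Camera axes: x right, y down, z forward; pixel columns grow to the right and rows downward; lengths in mm; the calibration is good to about 2 mm. A picture is of the moment at which its call begins.
- hand_in(): hands the job in; it is judged then, once.
Trained networks look in a picture, given as the dict that the camera call returned (one of the last four; its "shot" number tells which), for a name from the list of things; names that differ only in an ending like _2 or _b are one class to them, and where a whole thing is asked for, a point or a joint stands for the part that bears it (a point fixed in the world has none). Each returns a list of dicts, best first, with "p" (0 to 1); they miss things now and then, are a little off and sometimes report something else, mostly with a low value. They report only what shows in the picture. A call takes as long as a camera call. They do not tell look-alikes from the thing itself.
- find_in(picture, label): "at" ([column, row] in pixels, amid what is visible of it).
- masks_of(picture, label): "pixels" (420x560 bool, what is visible of it) and "at" ([column, row] in pixels, amid what is visible of it).
The state is a dict: "time_s": time; "joints": joint angles; "dq": joint speeds; "joint_efforts": joint torques, N m; "tool_pos": TCP position; "orientation": TCP orientation; "contact_force": force on the tool from outside, world axes, zero at the start; "ft_torque": the same for the moment, N m; "width": opening from 0.0 (shut) to 1.0 (fully open); "gripper_force": force on a finger pad.
Only numpy, scipy, OpenCV 4.12 (cv2) and the standard library are available. Lean on these libraries where they do the work, as an engineer would, in place of code of your own. Each camera call takes 0.05 s, during which the arm holds its last target. There are 200 camera calls.

## Working session

There is one attempt and no reset: what is moved stays moved. The work goes in short steps, Python scripts to look and compute and a tool call to move; the robot and the scene stay as the last step left them, time stands still between calls to the robot, and variables do not carry over. Pictures are saved under pics/ and viewed, at most 14 in all, crops included, and the job is handed in when it is done.

Besides the shell and the picture viewer there is one more tool, called after ">>>" in YAML: its name, and indented under it one key for each argument. send_rows: Moves the arm, as the interface text tells. Its arguments: {"type":"object","properties":{"steps":{"type":"string"}},"required":["steps"]}

```bash
mkdir -p pics
cat > h.py <<'E'
import numpy as np, cv2
from station import *
def save(p,n,crop=None,s=1):
    im=p["frame"]
    if crop: a,b,c,d=crop; im=im[b:d,a:c]
    im=cv2.resize(im,None,fx=s,fy=s,interpolation=cv2.INTER_CUBIC)
    cv2.imwrite("pics/"+n,cv2.cvtColor(im,cv2.COLOR_RGB2BGR))
def cloud(p):
    h,w=p["range_z"].shape
    u,v=np.meshgrid(np.arange(w),np.arange(h))
    n=cv2.undistortPoints(np.stack([u,v],-1).reshape(-1,1,2).astype(float),p["intrinsics"],np.array(p["dist_coeffs"])).reshape(h,w,2)
    z=p["range_z"].astype(float)
    c=np.dstack([n[...,0]*z,n[...,1]*z,z,np.ones_like(z)])
    X=(c@np.array(p["T"]).T)[...,:3]; X[z==0]=np.nan
    return X
E
python3 - <<'E'
from h import *
a=[]
for n in("scene","top"):
    p=read_camera(n); X=cloud(p); save(p,n+"0.png",s=1.4)
    print(n,np.round(p["T"],2).tolist())
    for l in ["console","label","pad","scanner"]+[k+c for c in("blue","green","orange","white") for k in("port_","cap_")]+["oil_bottle","cleaner_can","clamp_lever"]:
        for d in masks_of(p,l)[:3]:
            if d["p"]<.2: continue
            q=X[d["pixels"]]; print(l,round(d["p"],2),np.round(d["at"]),d["pixels"].sum(),np.round(np.nanmedian(q,0)),np.round(np.nanpercentile(q[:,2],[5,95])))
print(observe())
print(finger_overhang if not callable(finger_overhang) else finger_overhang())
E
```

```text
scene [[-0.85, 0.45, -0.27, 906.5], [0.53, 0.72, -0.46, 726.24], [-0.01, -0.53, -0.85, 1315.77], [0.0, 0.0, 0.0, 1.0]]
label 0.72 [211. 129.] 355 [ 519. -348.   65.] [43. 83.]
pad 0.94 [335. 301.] 641 [507. 359.   5.] [-0. 10.]
pad 0.67 [346. 293.] 634 [491. 374.  59.] [ 21. 141.]
pad 0.61 [252. 239.] 534 [621.  88.  56.] [50. 75.]
scanner 0.97 [407. 290.] 725 [347. 453.  54.] [ 11. 137.]
scanner 0.84 [345. 289.] 696 [491. 372.  58.] [ 13. 142.]
scanner 0.74 [383. 328.] 750 [466. 500.  55.] [  9. 137.]
port_blue 0.61 [266. 260.] 552 [615. 175.  56.] [50. 75.]
cap_blue 0.71 [290. 212.] 364 [461.  53.  22.] [-1. 49.]
port_green 0.7 [251. 239.] 576 [621.  87.  55.] [49. 75.]
cap_green 0.65 [342. 248.] 151 [407. 241.  18.] [ 6. 23.]
cap_green 0.25 [236. 218.] 480 [626.   1.  56.] [50. 75.]
port_orange 0.85 [234. 218.] 463 [626.   0.  56.] [50. 75.]
cap_orange 0.71 [274. 185.] 282 [455. -48.  24.] [10. 48.]
cap_orange 0.27 [345. 247.] 158 [402. 237.  18.] [ 5. 23.]
port_white 0.75 [220. 198.] 453 [633. -86.  56.] [50. 75.]
cap_white 0.77 [312. 234.] 329 [458. 169.  24.] [ 8. 48.]
cap_whit
[... 1684 characters left out ...]
100040e+00,  3.19592653e-01,  1.56446708e+00, -2.01643952e-05,
        1.25737841e+00, -1.99800595e-02]), 'dq': array([ 4.35637857e-04, -9.73583614e-04, -1.78671764e-03,  1.08146076e-03,
        6.35542520e-05,  1.56755399e-03]), 'joint_efforts': array([-8.43089911e-04, -4.15406585e+01, -2.34420151e+01, -1.14041103e-05,
        3.68716455e-04, -8.10814072e-06]), 'tool_pos': array([ 191.6502443 , -542.15669036,  245.35497219]), 'orientation': array([7.78223414e-05, 9.85603182e-01, 1.69075016e-01, 2.05429307e-06]), 'contact_force': array([-0.4056211 , -0.47341609,  0.45760302]), 'ft_torque': array([-0.01835044,  0.02145256, -0.01214095]), 'gripper_force': 0.0, 'width': 0.9983655324327325}
14.0
```

View pics/scene0.png

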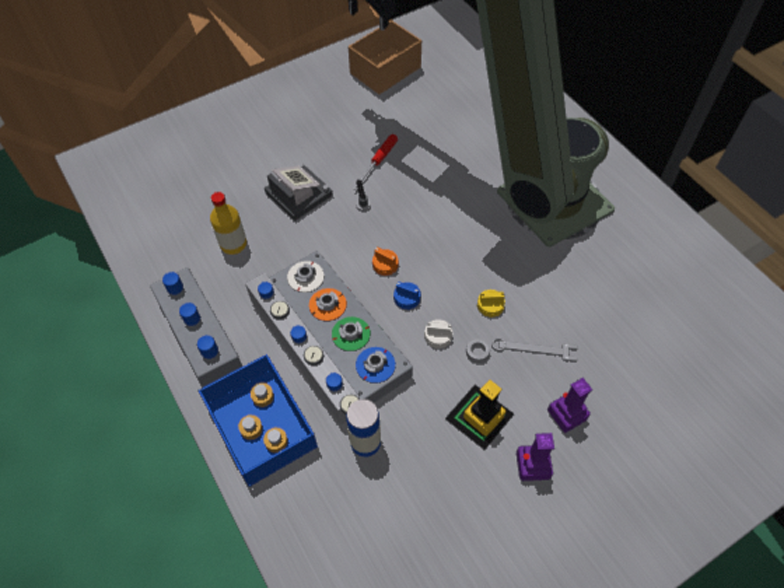

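View pics/top0.png

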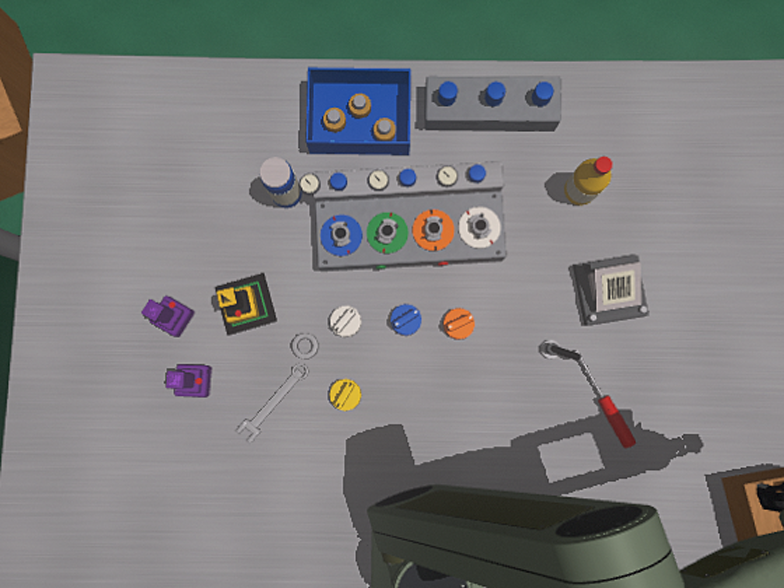

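```bash
cat > m.py <<'E'
from h import *
names={"cap_blue":(455,48),"cap_orange":(449,-52),"cap_white":(452,164)}
ports={"port_blue":(610,172),"port_green":(616,85),"port_orange":(622,-3),"port_white":(629,-90)}
for n in("scene","top"):
    p=read_camera(n); X=cloud(p); print(n)
    d=lambda c,r:(np.hypot(X[...,0]-c[0],X[...,1]-c[1])<r)
    for k,c in names.items():
        m=d(c,48)&(X[...,2]>40); q=X[m]; 
        t=d(c,48)&(X[...,2]>6)
        mu=q.mean(0); w,v=np.linalg.eigh(np.cov((q-mu)[:,:2].T)); a=np.degrees(np.arctan2(v[1,1],v[0,1]))%180
        r=cv2.minAreaRect(q[:,:2].astype(np.float32))
        print(k,m.sum(),np.round(mu,1),"ang",round(a,1),"rect",np.round(r[0],1),np.round(r[1],1),np.round(X[t].mean(0),1))
    for k,c in ports.items():
        m=d(c,26)&(X[...,2]>67)&(X[...,2]<85); e=cv2.minEnclosingCircle(X[m][:,:2].astype(np.float32))
        print(k,m.sum(),np.round(X[m].mean(0),1),np.round(e[0],1),round(e[1],1))
    # neighbourhood masks
    hsv=cv2.cvtColor(p["frame"],cv2.COLOR_RGB2HSV)
    for k,c in ports.items():
        if 'white' in k: continue
        m=d(c,50)&(hsv[...,1]>120)&(X[...,2]<60)&(X[...,2]>44); r=cv2.minEnclosingCircle(X[m][:,:2].astype(np.float32)); print(' flange',k,m.sum(),np.round(r[0],1),round(r[1],1),np.round(np.median(X[m][:,2]),1))
    m=d((470,355),50)&(X[...,2]>125)
    print("handle top",m.sum(),np.round(X[m].mean(0),1))
    for lo,hi in((36,60),(5,36)):
        m=d((480,350),60)&(X[...,2]>lo)&(X[...,2]<hi)&(hsv[...,1]>150)&(abs(hsv[...,0].astype(int)-25)<8); print(" yellow",m.sum(),np.round(np.nanmean(X[m],0),1), np.round(cv2.minAreaRect(X[m][:,:2].astype(np.float32)),1) if 0 else cv2.minAreaRect(X[m][:,:2].astype(np.float32)))
E
sed -i 's/^    w,v/    w,v/' m.py; python3 m.py
python3 - <<'E'
from h import *
p=read_camera("top");X=cloud(p)
save(p,"c1.png",(140,120,400,320),3)
print(np.round(p["intrinsics"],1).tolist(),np.round(p["dist_coeffs"],3))
E
```

```text
scene
cap_blue 79 [456.8  46.   46.5] ang 122.2 rect [455.9  45.2] [18.2 50. ] [460.5  51.1  27.5]
cap_orange 73 [450.1 -55.2  45.8] ang 116.6 rect [450.1 -57.1] [18.6 50.4] [454.1 -50.2  27.2]
cap_white 86 [452.3 161.8  46. ] ang 139.9 rect [451.3 159.9] [18.4 47.7] [456.7 167.1  27.9]
port_blue 141 [613.6 170.8  72.3] [611.7 171.3] 24.0
port_green 136 [619.5  83.5  72.1] [618.8  83.6] 22.9
port_orange 126 [625.7  -2.5  72.5] [624.6  -1.9] 23.0
port_white 118 [631.5 -90.8  72.3] [630.5 -92.3] 24.3
 flange port_blue 365 [611.1 169.2] 40.2 54.2
 flange port_green 297 [616.6  88.1] 46.8 54.1
 flange port_orange 327 [621.4  -0.9] 47.4 53.7
handle top 147 [480.6 365.  138.6]
 yellow 163 [489.9 373.4  41.5] ((482.48052978515625, 364.98724365234375), (56.04806900024414, 59.31279754638672), 15.57160758972168)
 yellow 140 [492.9 376.1  22.5] ((476.89398193359375, 356.5387268066406), (74.17195892333984, 73.74620819091797), 16.02724266052246)
top
cap_blue 99 [452.   44.2  45.6] ang 123.1 rect [452.2  44.4] [14.1 49.8] [450.7  44.7  26.4]
cap_orange 98 [446.  -58.2  45.6] ang 116.7 rect [445.9 
[... 185 characters left out ...]
3
port_green 152 [614.6  81.8  72. ] [613.3  81. ] 23.0
port_orange 153 [619.9  -5.7  71.6] [620.   -5.4] 23.0
port_white 152 [626.  -93.   71.5] [626.7 -92.2] 22.6
 flange port_blue 459 [610.2 169.7] 40.0 52.9
 flange port_green 416 [615.   88.8] 45.5 52.9
 flange port_orange 482 [6.217e+02 5.000e-01] 45.8 52.8
handle top 151 [475.7 362.1 138.6]
 yellow 114 [469.8 350.1  40.1] ((476.1265563964844, 361.92529296875), (58.212493896484375, 58.146461486816406), 14.215841293334961)
 yellow 66 [475.2 348.8  28.9] ((482.1763000488281, 363.8614196777344), (70.28730010986328, 60.82496643066406), 16.074481964111328)
[[526.1, 0.0, 277.7], [0.0, 526.1, 209.2], [0.0, 0.0, 1.0]] [0.07 0.   0.   0.   0.  ]
```

View pics/c1.png

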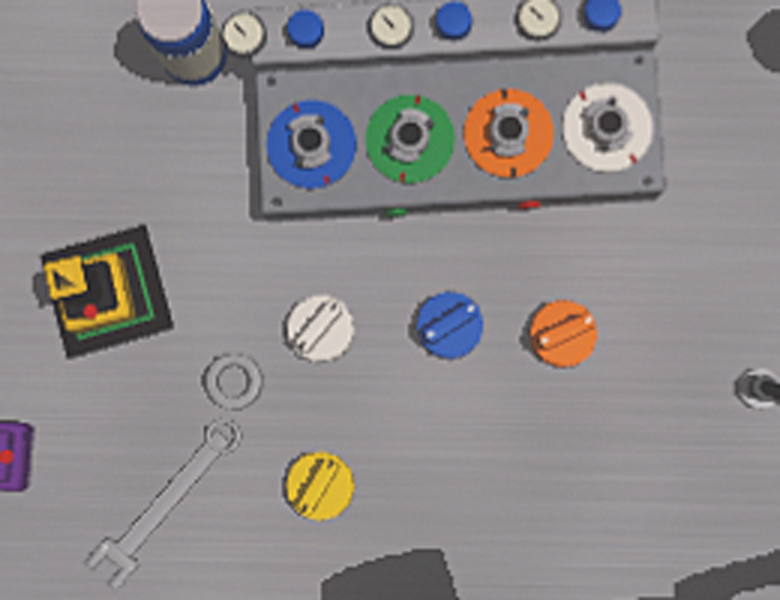

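```bash
cat >> h.py <<'E'
def yaw(o=None):
    o=o or observe(); w,x,y,z=o["orientation"]
    return np.degrees(np.arctan2(2*(x*y+w*z),1-2*(y*y+z*z)))
def plan(wps,g):
    """wps: list of (x,y,z,alpha,gripper or None, max step mm); prints calls of 5 rows"""
    o=observe(); P=np.array(o["tool_pos"],float); a=yaw(o); R=[]
    for x,y,z,al,g,ms in wps:
        T=np.array([x,y,z],float); al=a if al is None else al
        n=int(max(np.ceil(np.linalg.norm(T-P)/ms),np.ceil(abs(al-a)/7),1))
        for i in range(n):
            d=(T-P)/(n-i); t=(a-al)/(n-i); c,s=np.cos(np.radians(a)),np.sin(np.radians(a))
            r=[g,round((d[0]*c+d[1]*s)/1e3,4),round((d[0]*s-d[1]*c)/1e3,4),round(-d[2]/1e3,4),round(t,1)]
            w=np.array([r[1]*c+r[2]*s,r[1]*s-r[2]*c,-r[3]])*1e3
            P=P+w; a-=r[4]; R.append(" ".join("%g"%v for v in r))
    for i in range(0,len(R),5): print("; ".join(R[i:i+5]))
    print("end",np.round(P,1),round(a,1))
E
cat > marks.py <<'E'
from h import *
ports={"blue":(609.5,170),"green":(616.5,83),"orange":(622.5,-4),"white":(628.5,-92)}
for n in("top","scene"):
    p=read_camera(n);X=cloud(p);h=cv2.cvtColor(p["frame"],cv2.COLOR_RGB2HSV).astype(int); b=(2.3,1.2) if n=="scene" else(-2.3,-1.2)
    for k,c in ports.items():
        dx,dy=X[...,0]-c[0]-b[0],X[...,1]-c[1]-b[1]; r=np.hypot(dx,dy)
        ann=(r>27)&(r<40)&(X[...,2]<60)&(X[...,2]>46)
        m=ann&((h[...,2]<90) if k=="orange" else (((h[...,0]<8)|(h[...,0]>165))&(h[...,1]>90)))
        A=np.degrees(np.arctan2(dy,dx))[m]; f=abs(A)<90
        q=np.c_[dx[m],dy[m]]; u,v=q[f].mean(0),q[~f].mean(0) if (~f).any() else 0
        e=u-v; print(n,k,f.sum(),(~f).sum(),"ang",np.round(np.degrees(np.arctan2(e[1],e[0])),1),np.round(u),np.round(v))
E
python3 marks.py
python3 -c "
from h import *
plan([(454.5,45.5,180,122.6,0,40)],0)"
```

```text
top blue 3 3 ang 23.7 [35. 15.] [-29. -13.]
top green 2 2 ang -9.9 [38. -7.] [-33.   5.]
top orange 2 3 ang 6.8 [38.  2.] [-34.  -6.]
top white 3 3 ang 38.2 [31. 21.] [-26. -24.]
scene blue 2 1 ang 24.6 [32. 13.] [-34. -18.]
scene green 0 0 ang nan [nan nan] 0
scene orange 0 0 ang nan [nan nan] 0
scene white 1 1 ang 35.9 [27. 17.] [-31. -25.]
0 0.0261 -0.0274 0.0038 -6.1; 0 0.0289 -0.0245 0.0038 -6.1; 0 0.0313 -0.0213 0.0038 -6.1; 0 0.0334 -0.0179 0.0039 -6.1; 0 0.0351 -0.0142 0.0038 -6.1
0 0.0364 -0.0104 0.0039 -6.1; 0 0.0373 -0.0065 0.0038 -6; 0 0.0378 -0.0025 0.0039 -6.1; 0 0.0378 0.0015 0.0038 -6; 0 0.0375 0.0054 0.0039 -6.1
0 0.0367 0.0094 0.0038 -6; 0 0.0355 0.0132 0.0039 -6.1; 0 0.0339 0.0169 0.0038 -6; 0 0.0319 0.0203 0.0039 -6.1; 0 0.0296 0.0236 0.0038 -6
0 0.027 0.0266 0.0039 -6.1; 0 0.024 0.0293 0.0038 -6
end [454.5  45.5 180. ] 122.6marks.py:10: RuntimeWarning: Mean of empty slice.
  q=np.c_[dx[m],dy[m]]; u,v=q[f].mean(0),q[~f].mean(0) if (~f).any() else 0
  ret = um.true_divide(
```

>>> send_rows:
  steps: "0 0.0261 -0.0274 0.0038 -6.1; 0 0.0289 -0.0245 0.0038 -6.1; 0 0.0313 -0.0213 0.0038 -6.1; 0 0.0334 -0.0179 0.0039 -6.1; 0 0.0351 -0.0142 0.0038 -6.1"

```text
time_s: 2.27
tool_pos: [269.3, -367.7, 226.1]
orientation: [0.0, 0.905, 0.424, 0.0]
contact_force: [1.1, 0.9, 1.1]
width: 0.499
gripper_force: 0.0
```

>>> send_rows:
  steps: "0 0.0364 -0.0104 0.0039 -6.1; 0 0.0373 -0.0065 0.0038 -6; 0 0.0378 -0.0025 0.0039 -6.1; 0 0.0378 0.0015 0.0038 -6; 0 0.0375 0.0054 0.0039 -6.1"

```text
time_s: 2.68
tool_pos: [346.6, -194.8, 207.1]
orientation: [0.001, 0.763, 0.646, 0.0]
contact_force: [1.2, 0.1, -0.2]
width: 0.499
gripper_force: 0.0
```

>>> send_rows:
  steps: "0 0.0367 0.0094 0.0038 -6; 0 0.0355 0.0132 0.0039 -6.1; 0 0.0339 0.0169 0.0038 -6; 0 0.0319 0.0203 0.0039 -6.1; 0 0.0296 0.0236 0.0038 -6"

```text
time_s: 3.1
tool_pos: [424.1, -21.8, 187.9]
orientation: [0.001, 0.568, 0.823, 0.0]
contact_force: [-0.0, -0.8, 0.5]
width: 0.5
gripper_force: 0.0
```

>>> send_rows:
  steps: "0 0.027 0.0266 0.0039 -6.1; 0 0.024 0.0293 0.0038 -6; 0 0 0 0 0; 0 0 0 0 0; 0 0 0 0 0"

```text
time_s: 3.52
tool_pos: [454.1, 45.3, 179.9]
orientation: [-0.0, 0.48, 0.877, -0.0]
contact_force: [-0.5, -0.4, 0.2]
width: 0.497
gripper_force: 0.0
```

Run:
```python
from h import *
o=observe();print(np.round(o["tool_pos"],1),round(yaw(o),1),o["width"],o["time_s"])
for n in("scene","top"):
    p=read_camera(n);X=cloud(p);save(p,"g_"+n+".png",(180,120,380,270),4)
    m=(np.hypot(X[...,0]-454,X[...,1]-45)<90)&(X[...,2]>150)&(X[...,2]<225)
    q=X[m]; print(n,m.sum())
    for z in range(150,225,15):
        s=q[(q[:,2]>=z)&(q[:,2]<z+15)]
        if len(s): print(z,len(s),np.round(s.mean(0)),np.round(s.min(0)),np.round(s.max(0)))
```

```text
[454.1  45.3 179.9] 122.6 0.4972728790401654 3.5167
scene 106
165 18 [450.  50. 174.] [430.  33. 168.] [481.  70. 177.]
180 34 [461.  56. 187.] [429.  37. 181.] [490.  72. 195.]
195 17 [449.  50. 203.] [430.  37. 196.] [478.  71. 209.]
210 37 [476.  66. 220.] [411.  30. 213.] [508.  85. 224.]
top 15
210 15 [417.  30. 220.] [406.  13. 213.] [424.  41. 224.]
```

View pics/g_scene.png

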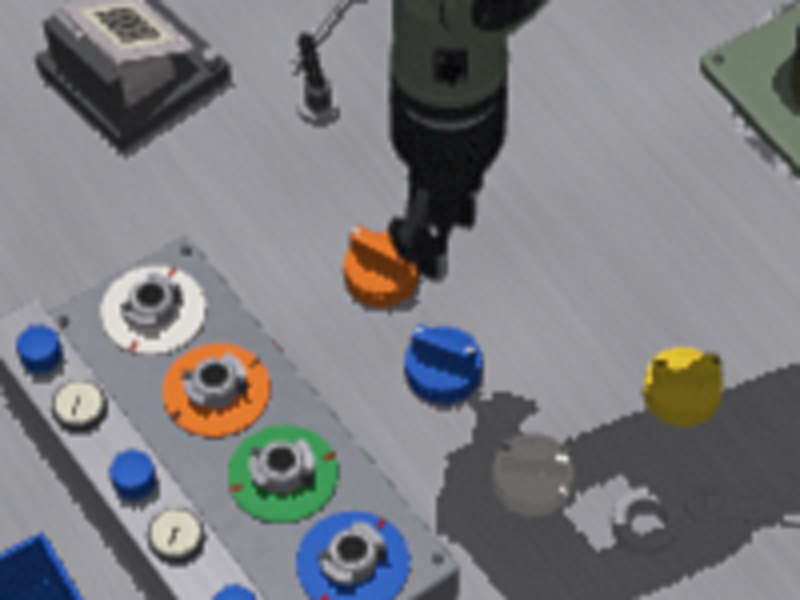

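>>> send_rows:
  steps: "0 0 0 0.04 0; 0 0 0 0.04 0; 0 0 0 0.04 0; 0 0 0 0.022 0; 0 0 0 0 0"

```text
time_s: 4.03
tool_pos: [452.5, 44.0, 35.2]
orientation: [-0.002, 0.482, 0.876, -0.002]
contact_force: [0.7, 0.2, 0.0]
width: 0.502
gripper_force: 0.0
```

>>> send_rows:
  steps: "-1 0 0 0 0; -1 0 0 0 0; -1 0 0 0 0; -1 0 0 0 0; -1 0 0 0 0"

```text
time_s: 4.45
tool_pos: [455.2, 45.2, 39.0]
orientation: [0.001, 0.48, 0.877, 0.0]
contact_force: [0.4, -2.0, 4.9]
width: 0.151
gripper_force: 60.2
```

>>> send_rows:
  steps: "-1 0 0 0 0; -1 0 0 -0.01 0; -1 0 0 -0.03 0; -1 0 0 -0.04 0; -1 0 0 -0.04 0"

```text
time_s: 4.87
tool_pos: [453.4, 45.6, 158.9]
orientation: [-0.001, 0.48, 0.877, -0.001]
contact_force: [1.3, -0.3, -0.6]
width: 0.15
gripper_force: 59.4
```

>>> send_rows:
  steps: "-1 0 0 -0.02 0; -1 0 0 0 0; -1 0 0 0 0"

```text
time_s: 5.12
tool_pos: [454.8, 45.6, 179.0]
orientation: [0.001, 0.48, 0.877, 0.001]
contact_force: [-0.1, -0.3, -1.3]
width: 0.153
gripper_force: 59.5
```

Run:
```python
from h import *
o=observe();t=o["tool_pos"];print(np.round(t,1),round(yaw(o),1),o["width"],o["time_s"])
for n in("scene","top"):
    p=read_camera(n);X=cloud(p);h=cv2.cvtColor(p["frame"],cv2.COLOR_RGB2HSV)
    m=(np.hypot(X[...,0]-t[0],X[...,1]-t[1])<50)&(X[...,2]>110)&(h[...,1]>100)&(abs(h[...,0].astype(int)-112)<12)
    save(p,"l_"+n+".png",(220,130,340,270),4)
    q=X[m];print(n,m.sum())
    if m.sum()>3: print(np.round(q.mean(0),1),cv2.minEnclosingCircle(q[:,:2].astype(np.float32)),np.round(np.percentile(q[:,2],[5,50,95])))
plan([(609.5,170,170,None,-1,38)],0)
```

```text
[454.8  45.6 179. ] 122.6 0.15307476189848496 5.1167
scene 241
[465.   60.4 165.8] ((459.9916076660156, 53.8966064453125), 31.70892333984375) [149. 162. 187.]
top 22
[426.5  53.9 185. ] ((426.54864501953125, 54.02280044555664), 14.529043197631836) [155. 160. 303.]
-1 0.0035 0.0331 0.0011 0; -1 0.0035 0.0331 0.0011 0; -1 0.0035 0.0331 0.0012 0; -1 0.0034 0.0331 0.0011 0; -1 0.0035 0.0331 0.0012 0
-1 0.0034 0.0331 0.0011 0
end [609.5 170.  170. ] 122.6
```

View pics/l_scene.png

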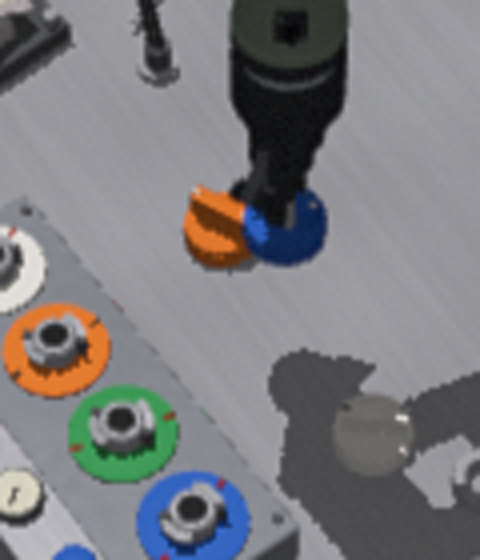

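Run:
```python
from h import *
from scipy.optimize import least_squares
o=observe();t=o["tool_pos"]
p=read_camera("scene");X=cloud(p);h=cv2.cvtColor(p["frame"],cv2.COLOR_RGB2HSV)
m=(np.hypot(X[...,0]-t[0],X[...,1]-t[1])<50)&(h[...,1]>100)&(abs(h[...,0].astype(int)-112)<12)
for lo,hi in((156,166),(138,156)):
    q=X[m&(X[...,2]>lo)&(X[...,2]<hi)]
    # outer hull points
    hull=cv2.convexHull(q[:,:2].astype(np.float32))[:,0]
    print(lo,len(q),np.round(hull-t[:2]).tolist())
    if lo<150:
        f=least_squares(lambda c:np.hypot(*(q[:,:2]-c).T)-29.5,t[:2],loss="soft_l1");print("side fit",f.x-t[:2],np.abs(f.fun).mean(),q[:,2].min())
```

```text
156 118 [[33.0, 0.0], [31.0, 13.0], [25.0, 24.0], [22.0, 25.0], [12.0, 30.0], [3.0, 31.0], [-5.0, 30.0], [-15.0, 25.0], [-21.0, 16.0], [-22.0, 14.0], [-26.0, -3.0], [-22.0, -7.0], [21.0, -20.0], [29.0, -12.0], [31.0, -9.0]]
138 61 [[33.0, -1.0], [32.0, 4.0], [30.0, 17.0], [25.0, 24.0], [20.0, 27.0], [7.0, 32.0], [3.0, 31.0], [-1.0, 31.0], [-5.0, 29.0], [-10.0, 28.0], [-17.0, 22.0], [-18.0, 16.0], [18.0, -7.0], [31.0, -9.0], [31.0, -9.0]]
side fit [ 2.36326376 -0.00405357] 2.07841008097761 141.299046676771
```

```bash
python3 -c "
from h import *
plan([(610.3,170.1,165,85.5,-1,38),(610.3,170.1,113,85.5,-1,20)],0)"
```

```text
-1 0.0034 0.0332 0.0019 6.2; -1 0.007 0.0327 0.0019 6.2; -1 0.0105 0.0317 0.0019 6.2; -1 0.0138 0.0304 0.0019 6.2; -1 0.0171 0.0288 0.0019 6.1
-1 0.02 0.0268 0.0019 6.2; -1 -0 -0 0.0173 -0; -1 -0 -0 0.0174 -0; -1 -0 -0 0.0173 -0
end [610.3 170.1 113. ] 85.5
```

>>> send_rows:
  steps: "-1 0.0034 0.0332 0.0019 6.2; -1 0.007 0.0327 0.0019 6.2; -1 0.0105 0.0317 0.0019 6.2; -1 0.0138 0.0304 0.0019 6.2; -1 0.0171 0.0288 0.0019 6.1"

```text
time_s: 5.68
tool_pos: [585.5, 150.3, 166.1]
orientation: [-0.001, 0.699, 0.716, -0.002]
contact_force: [0.5, -0.2, -0.3]
width: 0.147
gripper_force: 59.4
```

>>> send_rows:
  steps: "-1 0.02 0.0268 0.0019 6.2; -1 0 0 0.0173 0; -1 0 0 0.0174 0; -1 0 0 0.0153 0; -1 0 0 0 0"

```text
time_s: 6.1
tool_pos: [608.5, 169.6, 110.7]
orientation: [-0.003, 0.734, 0.679, -0.005]
contact_force: [-1.1, -0.7, -0.3]
width: 0.149
gripper_force: 59.5
```

>>> send_rows:
  steps: "-1 0 0 0 0; -1 0 0 0 0"

```text
time_s: 6.27
tool_pos: [611.7, 170.1, 116.4]
orientation: [-0.0, 0.735, 0.679, -0.0]
contact_force: [0.9, -0.2, 0.5]
width: 0.149
gripper_force: 59.5
```

>>> send_rows:
  steps: "-1 0 0 0 0; -1 0 0 0 0"

```text
time_s: 6.43
tool_pos: [612.1, 170.2, 117.7]
orientation: [0.0, 0.735, 0.679, 0.001]
contact_force: [-0.4, -0.6, 0.1]
width: 0.153
gripper_force: 59.5
```

>>> send_rows:
  steps: "-1 0 0 0 0; -1 0 0 0 0; -1 0 0 0 0; -1 0 0 0 0; -1 0 0 0 0"

```text
time_s: 6.85
tool_pos: [611.6, 170.2, 116.7]
orientation: [0.0, 0.735, 0.679, 0.0]
contact_force: [0.2, -0.4, -1.0]
width: 0.151
gripper_force: 59.5
```

>>> send_rows:
  steps: "-1 0 0 0 0; -1 0 0 0 0; -1 0 0 0 0; -1 0 0 0 0; -1 0 0 0 0"

```text
time_s: 7.27
tool_pos: [611.6, 170.1, 116.6]
orientation: [0.0, 0.734, 0.679, -0.0]
contact_force: [-0.7, 0.4, -1.1]
width: 0.153
gripper_force: 59.5
```

```bash
python3 -c "
from h import *
print(observe())
plan([(610.3,170.1,109,85.5,-1,38)],0)"
```

```text
{'time_s': 7.2667, 'joints': array([ 2.53289263e-01,  5.11477037e-01,  1.59787215e+00, -1.40269597e-04,
        1.03229644e+00,  3.32385122e-01]), 'dq': array([ 0.00098867, -0.00071968, -0.00018066,  0.00064442, -0.0010841 ,
       -0.00025562]), 'joint_efforts': array([-1.72513013e-03, -4.94195044e+01, -2.10264230e+01, -3.53348487e-04,
        1.13438462e-03,  1.98791234e-06]), 'tool_pos': array([611.57551469, 170.14663411, 116.55303734]), 'orientation': array([ 4.05246666e-05,  7.34486791e-01,  6.78622981e-01, -5.18118903e-05]), 'contact_force': array([-0.74236374,  0.35720052, -1.09389746]), 'ft_torque': array([0.02702329, 0.00821801, 0.00412458]), 'gripper_force': 59.473814964294434, 'width': 0.15250705235195353}
-1 -0.0001 -0.0013 0.0076 -0
end [610.3 170.1 109. ] 85.5
```

>>> send_rows:
  steps: "-1 0 -0.0013 0.0036 0; -1 0 0 0.004 0; -1 0 0 0 0; -1 0 0 0 0; -1 0 0 0 0"

```text
time_s: 7.68
tool_pos: [610.2, 170.3, 108.8]
orientation: [-0.0, 0.734, 0.679, -0.0]
contact_force: [0.4, 0.5, -0.9]
width: 0.15
gripper_force: 59.7
```

>>> send_rows:
  steps: "-1 0 0 0.001 0; -1 0 0 0 0; -1 0 0 0 0; -1 0 0 0 0"

```text
time_s: 8.02
tool_pos: [610.3, 170.2, 108.0]
orientation: [0.0, 0.735, 0.679, -0.0]
contact_force: [-0.2, 0.0, -1.7]
width: 0.151
gripper_force: 59.6
```

>>> send_rows:
  steps: "-1 0 0 0.001 0; -1 0 0 0 0; -1 0 0 0 0; -1 0 0 0 0"

```text
time_s: 8.35
tool_pos: [610.4, 170.3, 107.7]
orientation: [0.0, 0.735, 0.679, 0.0]
contact_force: [-0.9, -0.1, 5.5]
width: 0.148
gripper_force: 60.3
```

>>> send_rows:
  steps: "-1 0 0 0.001 0; -1 0 0 0 0; -1 0 0 0 0; -1 0 0 0 0"

```text
time_s: 8.68
tool_pos: [610.4, 170.3, 107.6]
orientation: [0.0, 0.735, 0.679, 0.0]
contact_force: [-2.1, -0.8, 10.2]
width: 0.15
gripper_force: 61.1
```

>>> send_rows:
  steps: "-1 0 0 0 -5; -1 0 0 0 -5; -1 0 0 0 -5; -1 0 0 0 -3; -1 0 0 0 0"

```text
time_s: 9.1
tool_pos: [610.2, 170.2, 105.5]
orientation: [-0.0, 0.619, 0.785, -0.0]
contact_force: [-0.5, -0.3, -1.3]
width: 0.15
gripper_force: 59.5
```

>>> send_rows:
  steps: "-1 0 0 0.001 -2; -1 0 0 0 -2; -1 0 0 0 0; -1 0 0 0 0; -1 0 0 0 0"

```text
time_s: 9.52
tool_pos: [609.9, 169.8, 104.5]
orientation: [-0.0, 0.592, 0.806, -0.001]
contact_force: [-0.1, -2.8, -1.8]
width: 0.151
gripper_force: 59.4
```

```bash
python3 -c "
from h import *
o=observe();print(yaw(o),o['ft_torque'],o['contact_force'],o['tool_pos'])"
```

```text
107.39359650507146 [-0.41285231  0.18530138 -0.06641149] [-0.14506415 -2.81507671 -1.78227641] [609.93114022 169.81346748 104.51089913]
```

>>> send_rows:
  steps: "0 0 0 0 0; 0 0 0 0 0; 0 0 0 0 0; 0 0 0 0 0; 0 0 0 0 0"

```text
time_s: 9.93
tool_pos: [610.5, 170.5, 105.2]
orientation: [0.0, 0.592, 0.806, 0.0]
contact_force: [-0.3, 0.3, -0.1]
width: 0.502
gripper_force: 0.0
```

>>> send_rows:
  steps: "0 0 0 0.005 0; 0 0 0 0.0055 0; 0 0 0 0 0; 0 0 0 0 0; 0 0 0 0 0"

```text
time_s: 10.35
tool_pos: [610.2, 170.3, 94.2]
orientation: [-0.0, 0.592, 0.806, -0.0]
contact_force: [0.1, 0.1, -0.4]
width: 0.499
gripper_force: 0.0
```

```bash
python3 -c "
from h import *
o=observe();print(yaw(o),o['contact_force'],o['tool_pos'])
p=read_camera('scene');X=cloud(p);save(p,'b1.png',(200,200,340,300),5)
h=cv2.cvtColor(p['frame'],cv2.COLOR_RGB2HSV)
m=(np.hypot(X[...,0]-612.5,X[...,1]-171)<33)&(X[...,2]>57)&(h[...,1]>100)&(abs(h[...,0].astype(int)-112)<12)
print(np.round(np.histogram(X[m][:,2],bins=range(56,108,4)),0))"
```

```text
107.47024702367304 [ 0.06787991  0.13875792 -0.42407434] [610.2441076  170.25929883  94.23727962]Traceback (most recent call last):
  File "<string>", line 7, in <module>
    print(np.round(np.histogram(X[m][:,2],bins=range(56,108,4)),0))
          ~~~~~~~~^^^^^^^^^^^^^^^^^^^^^^^^^^^^^^^^^^^^^^^^^^^^^^^^
    return _wrapfunc(a, 'round', decimals=decimals, out=out)
    return _wrapit(obj, method, *args, **kwds)
    conv = _array_converter(obj)
ValueError: setting an array element with a sequence. The requested array has an inhomogeneous shape after 1 dimensions. The detected shape was (2,) + inhomogeneous part.
```

View pics/b1.png

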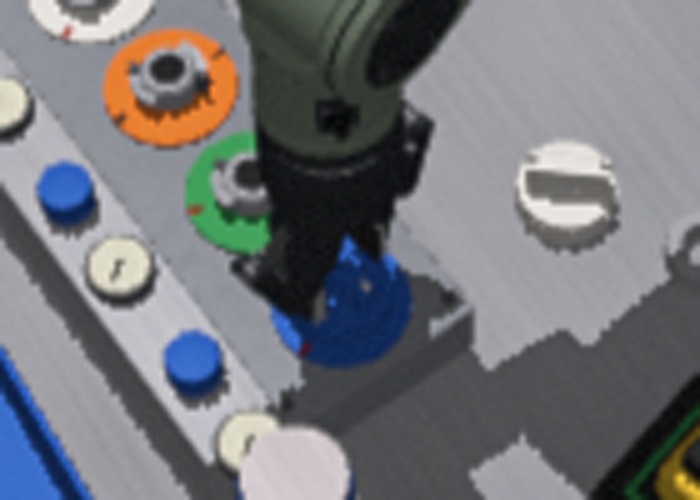

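>>> send_rows:
  steps: "-1 0 0 0 0; -1 0 0 0 0; -1 0 0 0 0; -1 0 0 0 0; -1 0 0 0 0"

```text
time_s: 10.82
tool_pos: [610.4, 170.1, 94.8]
orientation: [0.0, 0.592, 0.806, 0.0]
contact_force: [-1.0, -1.0, 1.7]
width: 0.147
gripper_force: 59.3
```

>>> send_rows:
  steps: "-1 0 0 0 7; -1 0 0 0 7; -1 0 0 0 7; -1 0 0 0 7; -1 0 0 0 7"

```text
time_s: 11.23
tool_pos: [610.7, 170.7, 94.8]
orientation: [0.0, 0.808, 0.589, 0.001]
contact_force: [0.6, 0.6, 1.2]
width: 0.15
gripper_force: 59.0
```

>>> send_rows:
  steps: "-1 0 0 0 7; -1 0 0 0 7; -1 0 0 0 7; -1 0 0 0 7; -1 0 0 0 5"

```text
time_s: 11.65
tool_pos: [610.9, 170.5, 94.8]
orientation: [0.0, 0.942, 0.335, 0.001]
contact_force: [0.0, 0.5, 1.1]
width: 0.149
gripper_force: 59.0
```

>>> send_rows:
  steps: "-1 0 0 0 5; -1 0 0 0 4; -1 0 0 0 4; -1 0 0 0 0; -1 0 0 0 0"

```text
time_s: 12.07
tool_pos: [610.7, 169.7, 94.9]
orientation: [0.001, 0.973, 0.23, 0.0]
contact_force: [-0.4, -3.5, 2.7]
width: 0.153
gripper_force: 59.2
```

>>> send_rows:
  steps: "-1 0 0 0 3; -1 0 0 0 3; -1 0 0 0 3; -1 0 0 0 0; -1 0 0 0 0"

```text
time_s: 12.48
tool_pos: [610.6, 169.5, 94.9]
orientation: [0.001, 0.988, 0.155, 0.0]
contact_force: [0.3, -5.4, 4.6]
width: 0.149
gripper_force: 71.6
```

```bash
python3 -c "
from h import *
o=observe();print(yaw(o),o['contact_force'],o['tool_pos'],o['ft_torque'],o['width'])"
```

```text
17.799776494697966 [ 0.31710419 -5.3869315   4.64730067] [610.56959109 169.47034783  94.90905489] [-0.92726865 -0.11112809  1.42160389] 0.14894830307528006
```

>>> send_rows:
  steps: "0 0 0 0 0; 0 0 0 0 0; 0 0 0 0 0; 0 0 0 -0.02 -7; 0 0 0 -0.035 -7"

```text
time_s: 12.9
tool_pos: [607.3, 170.1, 145.4]
orientation: [-0.001, 0.962, 0.273, -0.005]
contact_force: [0.4, 0.1, -0.2]
width: 0.5
gripper_force: 0.0
```

>>> send_rows:
  steps: "0 0 0 -0.035 -7; 0 -0.03 0 -0.01 -7; 0 -0.03 0 0 -7; 0 -0.03 0 0 -7; 0 -0.03 0 0 -7"

```text
time_s: 13.32
tool_pos: [530.6, 80.8, 194.5]
orientation: [-0.001, 0.835, 0.551, 0.0]
contact_force: [1.0, 0.1, -0.4]
width: 0.502
gripper_force: 0.0
```

>>> send_rows:
  steps: "0 0 0 0 -7; 0 0 0 0 -7; 0 0 0 0 -7; 0 0 0 0 -7; 0 0 0 0 -7"

```text
time_s: 13.73
tool_pos: [531.9, 81.0, 194.2]
orientation: [-0.001, 0.631, 0.776, 0.0]
contact_force: [-0.1, -1.0, -0.3]
width: 0.501
gripper_force: 0.0
```

>>> send_rows:
  steps: "0 0 0 0 -7; 0 0 0 0 -7; 0 0 0 0 0; 0 0 0 0 0; 0 0 0 0 0"

```text
time_s: 14.15
tool_pos: [532.1, 80.8, 194.3]
orientation: [-0.0, 0.535, 0.845, 0.0]
contact_force: [0.6, 0.6, 0.3]
width: 0.503
gripper_force: 0.0
```

```bash
cat > m2.py <<'E'
from h import *
import sys
C={"cap_blue":(610,170),"cap_orange":(448,-56),"cap_white":(450,161)}
for a in sys.argv[1:]:
    k,x,y=a.split(","); C[k]=(float(x),float(y))
o=observe();print(np.round(o["tool_pos"],1),round(yaw(o),1),o["time_s"])
for n,b in(("scene",(2.3,1.1)),("top",(-2.3,-1.1))):
    p=read_camera(n); X=cloud(p); X[...,:2]-=b
    for k,c in C.items():
        lo=40+(50 if c[0]>550 else 0)
        m=(np.hypot(X[...,0]-c[0],X[...,1]-c[1])<48)&(X[...,2]>lo)&(X[...,2]<lo+25); q=X[m]
        if m.sum()<8: print(n,k,"few",m.sum()); continue
        r=cv2.minAreaRect(q[:,:2].astype(np.float32)); w,v=np.linalg.eigh(np.cov(q[:,:2].T))
        print(n,k,m.sum(),np.round(q.mean(0),1),"ang",round(np.degrees(np.arctan2(v[1,1],v[0,1]))%180,1),"rect",np.round(r[0],1),np.round(r[1],1))
E
python3 m2.py
python3 -c "
from h import *
p=read_camera('top');save(p,'b2.png',(200,140,380,260),4)
plan([(449.8,161.1,160,140.5,0,38)],0)"
```

```text
[532.1  80.8 194.3] 115.3 14.15
scene cap_blue 107 [611.3 170.7 101.3] ang 26.2 rect [610.7 169.5] [49.7 14.8]
scene cap_orange few 0
scene cap_white 85 [450.5 160.3  46.5] ang 142.1 rect [449.7 159.4] [17.1 47.3]
top cap_blue 31 [621.3 179.  101.1] ang 15.3 rect [617.7 178.4] [33.5  8.8]
top cap_orange 102 [448.1 -56.5  45.9] ang 115.6 rect [448.1 -56.5] [13.9 49.8]
top cap_white 54 [442.4 168.5  45.9] ang 149.5 rect [444.  166.3] [14.  33.9]
0 0.027 -0.01 0.0086 -6.3; 0 0.0279 -0.007 0.0086 -6.3; 0 0.0285 -0.0038 0.0086 -6.3; 0 0.0288 -0.0007 0.0086 -6.2
end [449.8 161.1 160. ] 140.5
```

View pics/b2.png

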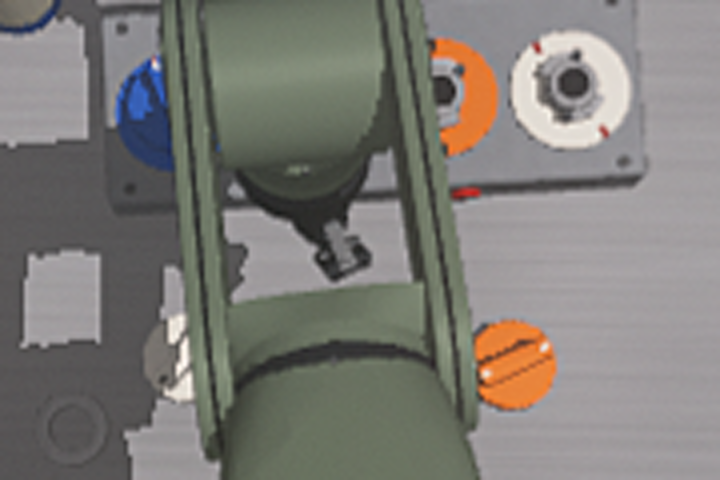

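>>> send_rows:
  steps: "0 0.027 -0.01 0.0086 -6.3; 0 0.0279 -0.007 0.0086 -6.3; 0 0.0285 -0.0038 0.0086 -6.3; 0 0.0288 -0.0007 0.0086 -6.2; 0 0 0 0.04 0"

```text
time_s: 14.72
tool_pos: [450.3, 164.4, 123.9]
orientation: [0.004, 0.335, 0.942, 0.004]
contact_force: [1.7, -0.5, 1.2]
width: 0.502
gripper_force: 0.0
```

>>> send_rows:
  steps: "0 0 0 0 0; 0 0 0 0 0; 0 0 0 0 0; 0 0 0 0 0; 0 0 0 0 0"

```text
time_s: 15.13
tool_pos: [451.2, 160.8, 121.5]
orientation: [0.001, 0.338, 0.941, 0.001]
contact_force: [0.4, 0.3, 0.2]
width: 0.502
gripper_force: 0.0
```

```bash
python3 -c "
from h import *
plan([(449.8,160.8,38,140.8,0,28)],0)"
```

```text
0 0.0004 -0.0003 0.0278 -0.1; 0 0.0004 -0.0003 0.0279 -0.1; 0 0.0003 -0.0003 0.0278 -0.1
end [449.8 160.8  38. ] 140.8
```

>>> send_rows:
  steps: "0 0.0004 -0.0003 0.0278 -0.1; 0 0.0004 -0.0003 0.0279 -0.1; 0 0.0003 -0.0003 0.0278 -0.1; 0 0 0 0 0; 0 0 0 0 0"

```text
time_s: 15.55
tool_pos: [448.7, 160.6, 36.9]
orientation: [-0.0, 0.335, 0.942, -0.0]
contact_force: [-0.5, 0.5, -0.1]
width: 0.501
gripper_force: 0.0
```

>>> send_rows:
  steps: "-1 0 0 0 0; -1 0 0 0 0; -1 0 0 0 0; -1 0 0 0 0; -1 0 0 0 0"

```text
time_s: 15.97
tool_pos: [449.3, 161.1, 38.2]
orientation: [0.001, 0.335, 0.942, 0.001]
contact_force: [0.1, -0.7, 6.3]
width: 0.149
gripper_force: 59.8
```

>>> send_rows:
  steps: "-1 0 0 -0.02 0; -1 0 0 -0.04 0; -1 0 0 -0.04 0; -1 0 0 -0.04 0; -1 0 0 0 0"

```text
time_s: 16.38
tool_pos: [452.6, 162.3, 184.7]
orientation: [0.007, 0.335, 0.942, 0.005]
contact_force: [0.8, 0.1, -0.5]
width: 0.145
gripper_force: 58.8
```

>>> send_rows:
  steps: "-1 0 0 0 0; -1 0 0 0 0; -1 0 0 0 0; -1 0 0 0 0"

```text
time_s: 16.72
tool_pos: [447.2, 160.5, 174.9]
orientation: [-0.001, 0.335, 0.942, -0.001]
contact_force: [-0.2, -0.1, -0.7]
width: 0.148
gripper_force: 58.8
```

```bash
python3 -c "
from h import *
o=observe();print(np.round(o['tool_pos'],1))
plan([(628.8,-92.2,165,99.5,-1,38),(628.8,-92.2,130,99.5,-1,20)],0)"
```

```text
[447.2 160.5 174.9]
-1 -0.0334 -0.0091 0.0011 4.6; -1 -0.034 -0.0063 0.0011 4.6; -1 -0.0344 -0.0036 0.0011 4.6; -1 -0.0346 -0.0008 0.0011 4.6; -1 -0.0345 0.0019 0.0011 4.6
-1 -0.0342 0.0047 0.0011 4.6; -1 -0.0338 0.0074 0.0011 4.6; -1 -0.033 0.0101 0.0011 4.6; -1 -0.0321 0.0128 0.0011 4.6; -1 -0 0 0.0175 -0
-1 -0 0 0.0175 -0
end [628.8 -92.2 130. ] 99.5
```

>>> send_rows:
  steps: "-1 -0.0334 -0.0091 0.0011 4.6; -1 -0.034 -0.0063 0.0011 4.6; -1 -0.0344 -0.0036 0.0011 4.6; -1 -0.0346 -0.0008 0.0011 4.6; -1 -0.0345 0.0019 0.0011 4.6"

```text
time_s: 17.13
tool_pos: [549.4, 19.0, 169.5]
orientation: [-0.001, 0.518, 0.856, -0.001]
contact_force: [0.8, 0.6, -0.6]
width: 0.152
gripper_force: 58.8
```

>>> send_rows:
  steps: "-1 -0.0342 0.0047 0.0011 4.6; -1 -0.0338 0.0074 0.0011 4.6; -1 -0.033 0.0101 0.0011 4.6; -1 -0.0321 0.0128 0.0011 4.6; -1 0 0 0.0175 0"

```text
time_s: 17.55
tool_pos: [635.0, -97.4, 150.0]
orientation: [0.004, 0.649, 0.761, 0.001]
contact_force: [1.2, 1.3, 0.3]
width: 0.151
gripper_force: 58.9
```

>>> send_rows:
  steps: "-1 0 0 0.0175 0; -1 0 0 0 0; -1 0 0 0 0; -1 0 0 0 0; -1 0 0 0 0"

```text
time_s: 17.97
tool_pos: [630.4, -91.5, 132.6]
orientation: [0.001, 0.646, 0.763, 0.0]
contact_force: [-0.1, -0.2, -0.7]
width: 0.152
gripper_force: 58.8
```

>>> send_rows:
  steps: "-1 0 0 0 0; -1 0 0 0 0; -1 0 0 0 0; -1 0 0 0 0; -1 0 0 0 0"

```text
time_s: 18.38
tool_pos: [629.9, -91.7, 132.0]
orientation: [0.0, 0.646, 0.763, 0.0]
contact_force: [0.0, 0.6, -0.1]
width: 0.151
gripper_force: 58.8
```

```bash
python3 -c "
from h import *
o=observe();print(np.round(o['tool_pos'],1))
plan([(628.8,-92.2,109,99.5,-1,10)],0)"
```

```text
[629.9 -91.7 132. ]
-1 -0.0001 -0.0004 0.0077 -0; -1 -0.0001 -0.0004 0.0076 -0; -1 -0.0001 -0.0004 0.0077 -0
end [628.8 -92.2 109. ] 99.5
```

>>> send_rows:
  steps: "-1 0 -0.0004 0.0077 0; -1 0 -0.0004 0.0076 0; -1 0 -0.0004 0.0077 0; -1 0 0 0 0; -1 0 0 0 0"

```text
time_s: 18.8
tool_pos: [628.1, -92.3, 107.6]
orientation: [-0.001, 0.646, 0.763, -0.001]
contact_force: [-0.7, -0.6, -0.4]
width: 0.148
gripper_force: 58.8
```

>>> send_rows:
  steps: "-1 0 0 0 0; -1 0 0 0 0; -1 0 0 0.001 0; -1 0 0 0 0; -1 0 0 0 0"

```text
time_s: 19.22
tool_pos: [628.8, -92.1, 108.0]
orientation: [0.0, 0.646, 0.763, 0.0]
contact_force: [0.4, -0.6, 0.3]
width: 0.151
gripper_force: 59.0
```

>>> send_rows:
  steps: "-1 0 0 0.001 0; -1 0 0 0 0; -1 0 0 0.001 0; -1 0 0 0 0; -1 0 0 0 0"

```text
time_s: 19.63
tool_pos: [629.0, -92.4, 106.8]
orientation: [0.001, 0.646, 0.763, 0.0]
contact_force: [-0.8, -1.7, 5.1]
width: 0.154
gripper_force: 59.9
```

```bash
python3 -c "
from h import *
o=observe();print(np.round(o['tool_pos'],1),yaw(o),o['ft_torque'])"
```

```text
[629.  -92.4 106.8] 99.47169429161212 [-0.35834571  0.33575233  0.03782472]
```

Contact; turn back to the drop angle.

>>> send_rows:
  steps: "-1 0 0 0 -5; -1 0 0 0 -5; -1 0 0 0 -5; -1 0 0 0 -3; -1 0 0 0 0"

```text
time_s: 20.05
tool_pos: [628.4, -92.3, 105.5]
orientation: [-0.0, 0.519, 0.855, -0.0]
contact_force: [-1.1, -2.0, -0.1]
width: 0.151
gripper_force: 59.0
```

>>> send_rows:
  steps: "-1 0 0 0.001 -2; -1 0 0 0 -2; -1 0 0 0 0; -1 0 0 0 0; -1 0 0 0 0"

```text
time_s: 20.47
tool_pos: [628.4, -93.0, 104.5]
orientation: [0.0, 0.49, 0.872, -0.001]
contact_force: [-1.8, -4.5, -0.4]
width: 0.154
gripper_force: 59.0
```

```bash
python3 -c "
from h import *
o=observe();print(np.round(o['tool_pos'],1),yaw(o),o['ft_torque'])"
```

```text
[628.4 -93.  104.5] 121.37552192118532 [-1.02742738  0.19836452 -0.08726295]
```

>>> send_rows:
  steps: "0 0 0 0 0; 0 0 0 0 0; 0 0 0 0 0; 0 0 0 0 0; 0 0 0 0 0"

```text
time_s: 20.88
tool_pos: [628.8, -91.6, 104.7]
orientation: [-0.0, 0.489, 0.872, 0.0]
contact_force: [-0.2, 0.1, -0.8]
width: 0.496
gripper_force: 0.0
```

>>> send_rows:
  steps: "0 0 0 0.005 0; 0 0 0 0.0055 0; 0 0 0 0 0; 0 0 0 0 0; 0 0 0 0 0"

```text
time_s: 21.3
tool_pos: [628.7, -92.0, 94.0]
orientation: [-0.0, 0.489, 0.872, -0.0]
contact_force: [-0.3, -0.3, 0.4]
width: 0.505
gripper_force: 0.0
```

>>> send_rows:
  steps: "-1 0 0 0 0; -1 0 0 0 0; -1 0 0 0 0; -1 0 0 0 0; -1 0 0 0 0"

```text
time_s: 21.72
tool_pos: [628.9, -92.3, 94.6]
orientation: [0.0, 0.489, 0.872, -0.0]
contact_force: [0.1, -0.8, 1.8]
width: 0.146
gripper_force: 59.5
```

>>> send_rows:
  steps: "-1 0 0 0 7; -1 0 0 0 7; -1 0 0 0 7; -1 0 0 0 7; -1 0 0 0 7"

```text
time_s: 22.13
tool_pos: [628.9, -91.5, 94.5]
orientation: [-0.0, 0.731, 0.683, 0.0]
contact_force: [-0.2, 0.8, 1.2]
width: 0.148
gripper_force: 59.6
```

>>> send_rows:
  steps: "-1 0 0 0 7; -1 0 0 0 7; -1 0 0 0 7; -1 0 0 0 7; -1 0 0 0 5"

```text
time_s: 22.55
tool_pos: [629.2, -91.6, 94.6]
orientation: [0.0, 0.894, 0.447, 0.001]
contact_force: [0.5, 0.9, 1.7]
width: 0.147
gripper_force: 59.5
```

>>> send_rows:
  steps: "-1 0 0 0 5; -1 0 0 0 4; -1 0 0 0 4; -1 0 0 0 0; -1 0 0 0 0"

```text
time_s: 22.97
tool_pos: [629.2, -92.7, 94.5]
orientation: [0.001, 0.938, 0.347, 0.0]
contact_force: [1.0, -4.1, 1.8]
width: 0.153
gripper_force: 59.5
```

>>> send_rows:
  steps: "-1 0 0 0 3; -1 0 0 0 3; -1 0 0 0 3; -1 0 0 0 0; -1 0 0 0 0"

```text
time_s: 23.38
tool_pos: [629.3, -92.9, 94.7]
orientation: [0.001, 0.962, 0.274, 0.0]
contact_force: [1.0, -6.5, 2.1]
width: 0.146
gripper_force: 75.5
```

```bash
python3 -c "
from h import *
o=observe();print(yaw(o),o['contact_force'],o['tool_pos'],o['ft_torque'],o['width'])"
```

```text
31.77376071385094 [ 1.01010988 -6.48039145  2.07014212] [629.32750987 -92.88049512  94.65184995] [-0.86521963 -0.2395927   1.28012283] 0.14619778448921772
```

>>> send_rows:
  steps: "0 0 0 0 0; 0 0 0 0 0; 0 0 0 0 0; 0 0 0 -0.02 0; 0 0 0 -0.04 0"

```text
time_s: 23.8
tool_pos: [625.0, -90.8, 149.3]
orientation: [-0.003, 0.963, 0.271, -0.006]
contact_force: [0.3, -0.5, -0.2]
width: 0.502
gripper_force: 0.0
```

>>> send_rows:
  steps: "0 0 0 -0.035 -7; 0 0 0 0 -7; 0 0 0 0 -7; 0 0 0 0 -7; 0 0 0 0 -7"

```text
time_s: 24.22
tool_pos: [628.3, -91.3, 189.2]
orientation: [-0.001, 0.835, 0.551, 0.0]
contact_force: [0.1, -0.4, -0.5]
width: 0.501
gripper_force: 0.0
```

```bash
python3 m2.py cap_white,629,-92;python3 -c "
from h import *
plan([(448.2,-56.6,180,116.4,0,38)],0)"
```

```text
[628.3 -91.3 189.2] 66.8 24.2167
scene cap_blue 107 [611.4 170.9 101.6] ang 26.4 rect [610.5 169.2] [50.9 15.1]
scene cap_orange 73 [447.9 -57.2  45.5] ang 116.8 rect [447.2 -58.5] [17.2 52.5]
scene cap_white 93 [629.6 -90.9 100.9] ang 40.2 rect [630.  -92.7] [52.1 17.8]
top cap_blue 110 [610.3 170.1 101.1] ang 25.4 rect [610.8 170.2] [48.9 13.8]
top cap_orange few 7
top cap_white few 0
0 -0.005 -0.0224 0.0011 -6.2; 0 -0.0026 -0.0228 0.0011 -6.3; 0 -0 -0.0229 0.0011 -6.2; 0 0.0024 -0.0228 0.0011 -6.3; 0 0.0049 -0.0224 0.0011 -6.2
0 0.0073 -0.0217 0.0011 -6.3; 0 0.0097 -0.0208 0.0012 -6.2; 0 0.0118 -0.0196 0.0011 -6.3
end [448.2 -56.6 180. ] 116.4
```

>>> send_rows:
  steps: "0 -0.005 -0.0224 0.0011 -6.2; 0 -0.0026 -0.0228 0.0011 -6.3; 0 0 -0.0229 0.0011 -6.2; 0 0.0024 -0.0228 0.0011 -6.3; 0 0.0049 -0.0224 0.0011 -6.2"

```text
time_s: 24.73
tool_pos: [514.7, -69.7, 183.3]
orientation: [-0.001, 0.658, 0.753, 0.0]
contact_force: [-0.1, -0.9, 0.4]
width: 0.501
gripper_force: 0.0
```

>>> send_rows:
  steps: "0 0.0073 -0.0217 0.0011 -6.3; 0 0.0097 -0.0208 0.0012 -6.2; 0 0.0118 -0.0196 0.0011 -6.3; 0 0 0 0.04 0; 0 0 0 0.02 0"

```text
time_s: 25.15
tool_pos: [446.5, -56.6, 119.2]
orientation: [-0.001, 0.528, 0.849, 0.0]
contact_force: [-0.3, 0.0, -0.1]
width: 0.501
gripper_force: 0.0
```

>>> send_rows:
  steps: "0 0 0 0 0; 0 0 0 0 0; 0 0 0 0 0; 0 0 0 0 0; 0 0 0 0 0"

```text
time_s: 25.57
tool_pos: [449.7, -57.4, 121.5]
orientation: [0.001, 0.527, 0.85, 0.001]
contact_force: [0.5, -0.1, 0.3]
width: 0.499
gripper_force: 0.0
```

```bash
python3 -c "
from h import *
plan([(448,-56.8,38,116.4,0,28)],0)"; python3 m2.py
```

```text
0 0.0004 -0.0004 0.0278 0; 0 0.0005 -0.0004 0.0278 0; 0 0.0004 -0.0005 0.0279 0
end [448.  -56.8  38. ] 116.4
[449.7 -57.4 121.5] 116.4 25.5667
scene cap_blue 108 [611.7 170.9 101. ] ang 26.7 rect [609.7 168.9] [51.6 15.4]
scene cap_orange 70 [447.9 -56.2  46.1] ang 112.2 rect [448.6 -57. ] [20.2 47.2]
scene cap_white few 0
top cap_blue 111 [610.  169.9 101.3] ang 25.5 rect [611.2 170.3] [49.8 13.9]
top cap_orange few 3
top cap_white few 0
```

Grasp orange, lift.

>>> send_rows:
  steps: "0 0.0004 -0.0004 0.0278 0; 0 0.0005 -0.0004 0.0278 0; 0 0.0004 -0.0005 0.0279 0; 0 0 0 0 0; 0 0 0 0 0"

```text
time_s: 26.08
tool_pos: [446.6, -56.7, 36.3]
orientation: [-0.001, 0.527, 0.85, -0.0]
contact_force: [0.2, -0.3, 1.0]
width: 0.501
gripper_force: 0.0
```

>>> send_rows:
  steps: "-1 0 0 0 0; -1 0 0 0 0; -1 0 0 0 0; -1 0 0 0 0; -1 0 0 0 0"

```text
time_s: 26.5
tool_pos: [447.7, -56.8, 37.9]
orientation: [0.001, 0.526, 0.85, 0.0]
contact_force: [-0.6, 0.4, 7.1]
width: 0.151
gripper_force: 59.9
```

>>> send_rows:
  steps: "-1 0 0 -0.02 0; -1 0 0 -0.04 0; -1 0 0 -0.04 0; -1 0 0 -0.04 0; -1 0 0 0 0"

```text
time_s: 26.92
tool_pos: [451.2, -57.3, 184.1]
orientation: [0.007, 0.526, 0.85, 0.003]
contact_force: [1.8, 0.5, -1.5]
width: 0.145
gripper_force: 58.9
```

>>> send_rows:
  steps: "-1 0 0 0 0; -1 0 0 0 0; -1 0 0 0 0; -1 0 0 0 0; -1 0 0 0 0"

```text
time_s: 27.33
tool_pos: [446.1, -56.6, 175.4]
orientation: [-0.001, 0.526, 0.85, -0.001]
contact_force: [-0.1, -0.5, -1.0]
width: 0.154
gripper_force: 58.9
```

```bash
python3 -c "
from h import *
o=observe();print(np.round(o['tool_pos'],1))
plan([(622.6,-4.6,165,68.8,-1,38),(622.6,-4.6,130,68.8,-1,20)],0)"
```

```text
[446.1 -56.6 175.4]
-1 -0.0046 0.0259 0.0015 6.8; -1 -0.0015 0.0262 0.0015 6.8; -1 0.0016 0.0262 0.0015 6.8; -1 0.0047 0.0259 0.0015 6.8; -1 0.0078 0.0251 0.0015 6.8
-1 0.0107 0.024 0.0015 6.8; -1 0.0134 0.0226 0.0014 6.9; -1 -0 0 0.0175 -0; -1 -0 0 0.0175 -0
end [622.6  -4.6 130. ] 68.8
```

>>> send_rows:
  steps: "-1 -0.0046 0.0259 0.0015 6.8; -1 -0.0015 0.0262 0.0015 6.8; -1 0.0016 0.0262 0.0015 6.8; -1 0.0047 0.0259 0.0015 6.8; -1 0.0078 0.0251 0.0015 6.8"

```text
time_s: 27.75
tool_pos: [573.7, -19.1, 168.0]
orientation: [-0.001, 0.754, 0.657, -0.001]
contact_force: [-0.1, -0.5, -0.3]
width: 0.147
gripper_force: 58.9
```

>>> send_rows:
  steps: "-1 0.0107 0.024 0.0015 6.8; -1 0.0134 0.0226 0.0014 6.9; -1 0 0 0.0175 0; -1 0 0 0.0175 0; -1 0 0 0 0"

```text
time_s: 28.17
tool_pos: [621.0, -4.4, 126.4]
orientation: [-0.003, 0.825, 0.565, -0.004]
contact_force: [-0.4, -0.0, -0.9]
width: 0.15
gripper_force: 58.9
```

>>> send_rows:
  steps: "-1 0 0 0 0; -1 0 0 0 0; -1 0 0 0 0; -1 0 0 0 0; -1 0 0 0 0"

```text
time_s: 28.58
tool_pos: [623.7, -4.8, 132.4]
orientation: [0.001, 0.825, 0.565, 0.001]
contact_force: [0.6, 0.2, -0.4]
width: 0.148
gripper_force: 58.9
```

>>> send_rows:
  steps: "-1 0 0 0 0; -1 0 0 0 0; -1 0 0 0 0; -1 0 0 0 0; -1 0 0 0 0"

```text
time_s: 29.0
tool_pos: [623.3, -4.7, 131.4]
orientation: [0.0, 0.825, 0.565, -0.0]
contact_force: [-0.7, 1.0, -0.6]
width: 0.149
gripper_force: 58.9
```

```bash
python3 -c "
from h import *
o=observe();print(np.round(o['tool_pos'],1))
plan([(622.6,-4.6,109,68.8,-1,10)],0)"
```

```text
[623.3  -4.7 131.4]
-1 -0.0001 -0.0002 0.0075 -0; -1 -0 -0.0003 0.0075 -0; -1 -0.0001 -0.0002 0.0074 -0
end [622.6  -4.6 109. ] 68.8
```

>>> send_rows:
  steps: "-1 -0.0001 -0.0002 0.0075 0; -1 0 -0.0003 0.0075 0; -1 -0.0001 -0.0002 0.0074 0; -1 0 0 0 0; -1 0 0 0 0"

```text
time_s: 29.42
tool_pos: [622.2, -4.7, 108.1]
orientation: [-0.0, 0.825, 0.565, -0.001]
contact_force: [0.4, 0.0, -0.5]
width: 0.149
gripper_force: 58.9
```

>>> send_rows:
  steps: "-1 0 0 0 0; -1 0 0 0 0; -1 0 0 0.001 0; -1 0 0 0 0; -1 0 0 0 0"

```text
time_s: 29.83
tool_pos: [622.6, -4.7, 108.1]
orientation: [0.0, 0.825, 0.565, -0.0]
contact_force: [0.8, 0.9, -1.1]
width: 0.149
gripper_force: 58.9
```

>>> send_rows:
  steps: "-1 0 0 0.001 0; -1 0 0 0 0; -1 0 0 0.001 0; -1 0 0 0 0; -1 0 0 0 0"

```text
time_s: 30.25
tool_pos: [622.7, -4.6, 106.6]
orientation: [0.0, 0.825, 0.565, 0.0]
contact_force: [-1.9, 1.2, 3.8]
width: 0.153
gripper_force: 59.7
```

>>> send_rows:
  steps: "-1 0 0 0 -5; -1 0 0 0 -5; -1 0 0 0 -5; -1 0 0 0 -3; -1 0 0 0 0"

```text
time_s: 30.67
tool_pos: [622.6, -4.7, 105.7]
orientation: [-0.0, 0.726, 0.687, -0.0]
contact_force: [0.3, 0.3, -1.5]
width: 0.151
gripper_force: 58.9
```

>>> send_rows:
  steps: "-1 0 0 0.001 -2; -1 0 0 0 -2; -1 0 0 0 0; -1 0 0 0 0; -1 0 0 0 0"

```text
time_s: 31.08
tool_pos: [622.2, -5.0, 104.6]
orientation: [-0.0, 0.703, 0.711, -0.001]
contact_force: [-2.1, -2.3, 0.4]
width: 0.152
gripper_force: 58.9
```

```bash
python3 -c "
from h import *
o=observe();print(np.round(o['tool_pos'],1),yaw(o),o['ft_torque'])"
```

```text
[622.2  -5.  104.6] 90.69344237156024 [-0.44982103  0.29635246 -0.05381053]
```

>>> send_rows:
  steps: "0 0 0 0 0; 0 0 0 0 0; 0 0 0 0 0; 0 0 0 0 0; 0 0 0 0 0"

```text
time_s: 31.5
tool_pos: [622.9, -4.5, 105.2]
orientation: [0.0, 0.702, 0.712, 0.0]
contact_force: [-0.2, 0.2, 0.5]
width: 0.501
gripper_force: 0.0
```

>>> send_rows:
  steps: "0 0 0 0.005 0; 0 0 0 0.0055 0; 0 0 0 0 0; 0 0 0 0 0; 0 0 0 0 0"

```text
time_s: 31.92
tool_pos: [622.6, -4.6, 94.3]
orientation: [-0.0, 0.702, 0.712, -0.0]
contact_force: [-1.2, -0.0, 0.6]
width: 0.498
gripper_force: 0.0
```

>>> send_rows:
  steps: "-1 0 0 0 0; -1 0 0 0 0; -1 0 0 0 0; -1 0 0 0 0; -1 0 0 0 0"

```text
time_s: 32.33
tool_pos: [622.7, -4.8, 94.8]
orientation: [0.0, 0.702, 0.712, 0.0]
contact_force: [0.1, -0.9, 2.0]
width: 0.15
gripper_force: 59.2
```

>>> send_rows:
  steps: "-1 0 0 0 7; -1 0 0 0 7; -1 0 0 0 7; -1 0 0 0 7; -1 0 0 0 7"

```text
time_s: 32.75
tool_pos: [623.1, -4.3, 94.8]
orientation: [0.0, 0.885, 0.465, 0.001]
contact_force: [0.4, 0.8, 1.5]
width: 0.148
gripper_force: 59.1
```

>>> send_rows:
  steps: "-1 0 0 0 7; -1 0 0 0 7; -1 0 0 0 7; -1 0 0 0 7; -1 0 0 0 5"

```text
time_s: 33.17
tool_pos: [623.3, -4.5, 94.8]
orientation: [0.0, 0.981, 0.195, 0.001]
contact_force: [1.3, -0.6, 1.4]
width: 0.15
gripper_force: 59.1
```

>>> send_rows:
  steps: "-1 0 0 0 5; -1 0 0 0 4; -1 0 0 0 4; -1 0 0 0 0; -1 0 0 0 0"

```text
time_s: 33.58
tool_pos: [623.0, -4.9, 94.8]
orientation: [0.0, 0.996, 0.086, 0.001]
contact_force: [0.8, -1.2, 2.1]
width: 0.151
gripper_force: 59.2
```

>>> send_rows:
  steps: "-1 0 0 0 3; -1 0 0 0 3; -1 0 0 0 3; -1 0 0 0 0; -1 0 0 0 0"

```text
time_s: 34.0
tool_pos: [622.7, -5.4, 94.8]
orientation: [0.001, 1.0, 0.01, 0.0]
contact_force: [-1.0, -4.3, 3.3]
width: 0.147
gripper_force: 66.8
```

>>> send_rows:
  steps: "0 0 0 0 0; 0 0 0 0 0; 0 0 0 0 0; 0 0 0 -0.02 0; 0 0 0 -0.04 0"

```text
time_s: 34.42
tool_pos: [619.1, -4.1, 149.7]
orientation: [-0.001, 1.0, 0.006, -0.006]
contact_force: [1.0, -0.3, 0.0]
width: 0.498
gripper_force: 0.0
```

>>> send_rows:
  steps: "0 -0.03 0 -0.04 0; 0 -0.04 0 -0.04 0; 0 -0.04 0 -0.04 0; 0 -0.04 0 0 0; 0 -0.04 0 0 0"

```text
time_s: 34.83
tool_pos: [458.2, -6.4, 248.3]
orientation: [-0.0, 1.0, 0.006, 0.002]
contact_force: [-0.2, -0.1, -0.2]
width: 0.499
gripper_force: 0.0
```

>>> send_rows:
  steps: "0 0 -0.04 0 0; 0 0 -0.04 0 0; 0 0 -0.04 0 0; 0 0 0 0 0; 0 0 0 0 0"

```text
time_s: 35.25
tool_pos: [456.6, 115.0, 246.5]
orientation: [-0.0, 1.0, 0.008, -0.0]
contact_force: [-0.2, 0.4, -0.8]
width: 0.498
gripper_force: 0.0
```

```bash
python3 m2.py cap_orange,622.6,-4.6 cap_white,629,-92
cat > sc.py <<'E'
from h import *
for n,b in(("scene",(2.3,1.1)),("top",(-2.3,-1.1))):
    p=read_camera(n); X=cloud(p); X[...,:2]-=b; h=cv2.cvtColor(p["frame"],cv2.COLOR_RGB2HSV).astype(int)
    d=np.hypot(X[...,0]-478,X[...,1]-363)
    m=(d<60)&(X[...,2]>130); q=X[m]; r=cv2.minAreaRect(q[:,:2].astype(np.float32)); print(n,"handle top",m.sum(),np.round(q.mean(0),1),np.round(r[0],1),np.round(r[1],1),round(r[2],1))
    m=(d<80)&(X[...,2]>2)&(X[...,2]<8)&(h[...,2]<70); r=cv2.minAreaRect(X[m][:,:2].astype(np.float32)); print(" pad",m.sum(),np.round(r[0],1),np.round(r[1],1),round(r[2],1))
    g=(d<80)&(X[...,2]<10)&(abs(h[...,0]-60)<15)&(h[...,1]>100); r=cv2.minAreaRect(X[g][:,:2].astype(np.float32)); print(" green",g.sum(),np.round(r[0],1),np.round(r[1],1),round(r[2],1))
    # label plate: white/black plane
    l=[e for e in masks_of(p,"label")][0]; q=X[l["pixels"]]; 
    w=(np.hypot(X[...,0]-515,X[...,1]+349)<75)&(h[...,2]>150)&(h[...,1]<60)&(X[...,2]>35)
    cc,lab=cv2.connectedComponents(cv2.morphologyEx(w.astype(np.uint8),cv2.MORPH_CLOSE,np.ones((5,5))))
    for i in range(1,cc):
        s=lab==i
        if s.sum()<100: continue
        q=X[s]; c=q.mean(0)
        for _ in range(3):
            u,_,vt=np.linalg.svd(q-c,full_matrices=False); nrm=vt[2]*np.sign(vt[2,2]); e=(q-c)@nrm; q=q[abs(e)<4]; c=q.mean(0)
        # in-plane rect
        ax=np.cross([0,0,1],nrm); ax/=np.linalg.norm(ax); ay=np.cross(nrm,ax)
        P=np.c_[(q-c)@ax,(q-c)@ay].astype(np.float32); r=cv2.minAreaRect(P)
        print(" label",s.sum(),"c",np.round(c,1),"n",np.round(nrm,3),"tilt",round(np.degrees(np.arccos(nrm[2])),1),"rectc",np.round(c+ax*r[0][0]+ay*r[0][1],1),np.round(r[1],1),round(r[2],1))
    save(p,"s_%s.png"%n,(100,100,500,360),2)
E
python3 sc.py
```

```text
[456.6 115.  246.5] 1.0 35.25
scene cap_blue 110 [611.5 170.9 101. ] ang 26.1 rect [610.9 169.4] [52.6 14.7]
scene cap_orange 107 [622.5  -3.2 100.4] ang 7.9 rect [622.1  -4.1] [48.8 18.7]
scene cap_white 91 [629.1 -91.4 101. ] ang 39.4 rect [628.  -93.6] [53.7 15.8]
top cap_blue 107 [610.8 170.2 101.6] ang 26.1 rect [611.4 170.5] [49.6 13.9]
top cap_orange 112 [621.   -3.6 101.7] ang 8.5 rect [621.6  -3.5] [49.7 14.5]
top cap_white 123 [628.2 -91.5 100.4] ang 39.3 rect [628.7 -91.9] [49.5 14.6]
scene handle top 136 [477.7 363.1 139.1] [477.  362.2] [30.9 30.2] 15.6
 pad 428 [482.  355.7] [ 97.6 101.1] 17.6
 green 133 [502.  344.2] [102.1  55.7] 63.3Traceback (most recent call last):
  File "sc.py", line 17, in <module>
    u,_,vt=np.linalg.svd(q-c,full_matrices=False); nrm=vt[2]*np.sign(vt[2,2]); e=(q-c)@nrm; q=q[abs(e)<4]; c=q.mean(0)
           ~~~~~~~~~~~~~^^^^^^^^^^^^^^^^^^^^^^^^^
    u, s, vh = gufunc(a, signature=signature)
               ~~~~~~^^^^^^^^^^^^^^^^^^^^^^^^
    raise LinAlgError("SVD did not converge")
numpy.linalg.LinAlgError: SVD did not converge
```

```bash
sed -i 's/q=X\[s\]; c=/q=X[s]; q=q[~np.isnan(q).any(1)]; c=/' sc.py; python3 sc.py
python3 - <<'E'
from h import *
for n,b in(("scene",(2.3,1.1)),("top",(-2.3,-1.1))):
    p=read_camera(n); X=cloud(p); X[...,:2]-=b
    z=X[...,2]
    for y in (-100,-50,0,50,100,150,180):
        m=(abs(X[...,1]-y)<4)&(z>46)&(z<54)&(X[...,0]>530)&(X[...,0]<600)
        if m.sum(): print(n,y,"front x",np.round(X[m][:,0].min(),1),end=" ")
    print()
    m=(z>46)&(z<54)&(X[...,0]>530)&(X[...,0]<700)&(abs(X[...,1]-40)<220); print(np.round(np.nanpercentile(X[m][:,1],[0.5,99.5]),0))
E
```

```text
scene handle top 137 [477.8 363.4 139.5] [477.5 362.8] [30.6 30.9] 15.4
 pad 395 [480.  355.6] [101.7 101.4] 17.0
 green 129 [502.1 344.1] [103.4  55.5] 62.9
 label 252 c [ 517.4 -348.9   64.8] n [-0.48  -0.097  0.872] tilt 29.3 rectc [ 511.1 -352.3   61. ] [89.3 97.6] 3.5
top handle top 151 [478.1 363.2 138.7] [478.2 363.6] [30.6 29.9] 14.4
 pad 397 [482.5 356.5] [98.9 99. ] 17.1
 green 53 [484.4 357.4] [73.6 68.2] 16.3
 label 896 c [ 517.2 -349.1   62.7] n [-0.477 -0.09   0.875] tilt 29.0 rectc [ 516.3 -349.4   62.2] [85.6 86.1] 89.9
scene -100 front x 570.3 scene -50 front x 567.2 scene 0 front x 562.0 scene 50 front x 559.3 scene 100 front x 556.1 scene 150 front x 554.6 scene 180 front x 549.2 
[-138.  218.]
top -100 front x 570.6 top -50 front x 567.8 top 0 front x 564.9 top 50 front x 562.0 
[-138.  221.]
```

View pics/s_top.png

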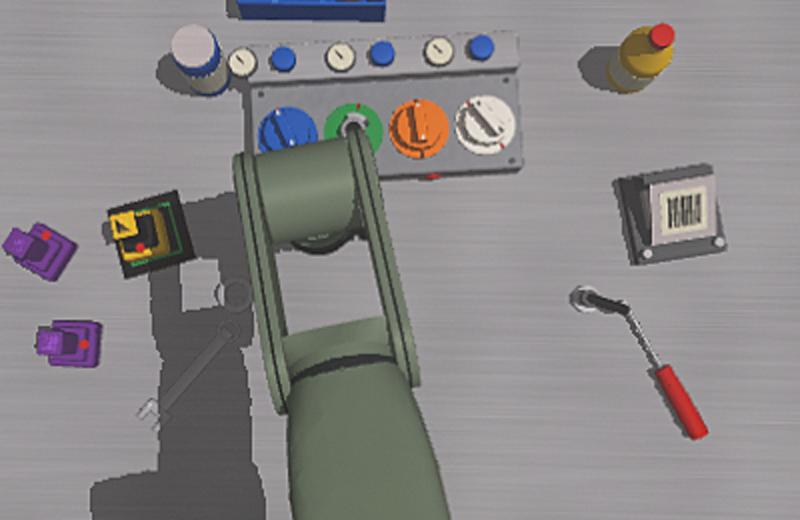

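```bash
python3 -c "
from h import *
plan([(478,363.3,200,105,0.5,38)],0)"
```

```text
0.5 0.0016 -0.0167 0.0031 -7; 0.5 0.0036 -0.0164 0.0031 -7; 0.5 0.0056 -0.0158 0.0031 -6.9; 0.5 0.0074 -0.015 0.0031 -7; 0.5 0.0092 -0.014 0.0031 -6.9
0.5 0.0108 -0.0128 0.0031 -7; 0.5 0.0123 -0.0114 0.0031 -6.9; 0.5 0.0136 -0.0098 0.0031 -7; 0.5 0.0147 -0.0081 0.0031 -6.9; 0.5 0.0156 -0.0063 0.0031 -7
0.5 0.0162 -0.0043 0.0031 -6.9; 0.5 0.0166 -0.0023 0.0032 -7; 0.5 0.0168 -0.0003 0.0031 -6.9; 0.5 0.0167 0.0017 0.0032 -7; 0.5 0.0163 0.0037 0.0031 -6.9
end [478.  363.3 200. ] 105.0
```

>>> send_rows:
  steps: "0.5 0.0016 -0.0167 0.0031 -7; 0.5 0.0036 -0.0164 0.0031 -7; 0.5 0.0056 -0.0158 0.0031 -6.9; 0.5 0.0074 -0.015 0.0031 -7; 0.5 0.0092 -0.014 0.0031 -6.9"

```text
time_s: 36.17
tool_pos: [464.0, 197.2, 231.1]
orientation: [0.0, 0.951, 0.308, 0.0]
contact_force: [0.6, 0.8, 0.2]
width: 0.749
gripper_force: 0.0
```

>>> send_rows:
  steps: "0.5 0.0108 -0.0128 0.0031 -7; 0.5 0.0123 -0.0114 0.0031 -6.9; 0.5 0.0136 -0.0098 0.0031 -7; 0.5 0.0147 -0.0081 0.0031 -6.9; 0.5 0.0156 -0.0063 0.0031 -7"

```text
time_s: 36.58
tool_pos: [470.9, 280.9, 215.5]
orientation: [0.0, 0.816, 0.578, -0.0]
contact_force: [-0.0, -0.5, -0.3]
width: 0.75
gripper_force: 0.0
```

>>> send_rows:
  steps: "0.5 0.0162 -0.0043 0.0031 -6.9; 0.5 0.0166 -0.0023 0.0032 -7; 0.5 0.0168 -0.0003 0.0031 -6.9; 0.5 0.0167 0.0017 0.0032 -7; 0.5 0.0163 0.0037 0.0031 -6.9"

```text
time_s: 37.0
tool_pos: [477.8, 364.4, 199.7]
orientation: [0.0, 0.606, 0.795, -0.0]
contact_force: [0.4, -1.3, -0.6]
width: 0.751
gripper_force: 0.0
```

>>> send_rows:
  steps: "0.5 0 0 0 0; 0.5 0 0 0 0; 0.5 0 0 0 0; 0.5 0 0 0 0; 0.5 0 0 0 0"

```text
time_s: 37.42
tool_pos: [477.7, 363.0, 200.4]
orientation: [0.0, 0.609, 0.793, 0.0]
contact_force: [-0.2, 0.6, -0.1]
width: 0.751
gripper_force: 0.0
```

```bash
python3 sc.py | grep handle; python3 -c "
from h import *
plan([(478,363.3,111,105,0.5,24)],0)"
```

```text
scene handle top 4185 [492.7 373.8 467.8] [484.5 367.2] [102.1 117.1] 36.5
0.5 0 0.0001 0.0223 -0; 0.5 0 0.0001 0.0224 -0; 0.5 0 0 0.0223 -0; 0.5 0 0.0001 0.0224 -0
end [478.  363.3 111. ] 105.0Traceback (most recent call last):
  File "sc.py", line 9, in <module>
    l=[e for e in masks_of(p,"label")][0]; q=X[l["pixels"]];
      ~~~~~~~~~~~~~~~~~~~~~~~~~~~~~~~~^^^
IndexError: list index out of range
```

>>> send_rows:
  steps: "0.5 0 0 0.0223 0; 0.5 0 0 0.0224 0; 0.5 0 0 0.0223 0; 0.5 0 0 0.0224 0; 0.5 0 0 0 0"

```text
time_s: 37.93
tool_pos: [475.3, 361.7, 106.5]
orientation: [-0.001, 0.609, 0.793, -0.004]
contact_force: [-0.3, -1.0, -0.4]
width: 0.751
gripper_force: 0.0
```

>>> send_rows:
  steps: "-1 0 0 0 0; -1 0 0 0 0; -1 0 0 0 0; -1 0 0 0 0; -1 0 0 0 0"

```text
time_s: 38.35
tool_pos: [478.3, 364.4, 112.3]
orientation: [0.0, 0.608, 0.794, 0.001]
contact_force: [-0.7, -0.0, 4.5]
width: 0.323
gripper_force: 61.3
```

>>> send_rows:
  steps: "-1 0 0 0 0; -1 0 0 -0.01 0; -1 0 0 -0.02 0; -1 0 0 -0.03 0; -1 0 0 -0.03 0"

```text
time_s: 38.77
tool_pos: [476.8, 363.2, 200.9]
orientation: [-0.0, 0.608, 0.794, -0.002]
contact_force: [1.2, -0.5, -1.3]
width: 0.322
gripper_force: 60.4
```

>>> send_rows:
  steps: "-1 0 0 0 0; -1 0 0 0 0; -1 0 0 0 0; -1 0 0 0 0; -1 0 0 0 0"

```text
time_s: 39.18
tool_pos: [476.9, 363.3, 199.0]
orientation: [-0.0, 0.608, 0.794, -0.002]
contact_force: [0.4, -0.4, -2.6]
width: 0.319
gripper_force: 60.5
```

```bash
cat > tilt.py <<'E'
from h import *
import sys
# yellow points of the held scanner, plus black handle around tool: fit face planes
o=observe();t=np.array(o["tool_pos"]);a=np.radians(yaw(o));print(np.round(t,1),round(yaw(o),1),o["width"],np.round(o["contact_force"],1),np.round(o["ft_torque"],2),o["time_s"])
ex=np.array([np.cos(a),np.sin(a),0]);ey=np.array([np.sin(a),-np.cos(a),0])
for n,b in(("scene",(2.3,1.1)),("top",(-2.3,-1.1))):
    p=read_camera(n);X=cloud(p);X[...,:2]-=b;h=cv2.cvtColor(p["frame"],cv2.COLOR_RGB2HSV).astype(int)
    m=(np.linalg.norm(X-t,axis=2)<170)&(abs(h[...,0]-25)<7)&(h[...,1]>130)&(h[...,2]>60)&(X[...,2]>12)&(X[...,2]<t[2]+45)
    q=X[m]-t
    L=np.c_[q@ex,q@ey,q[:,2]]
    print(n,len(q),"range tool x,y,z", [np.round(np.percentile(L[:,i],[2,50,98])) .tolist() for i in range(3)] if len(q) else "")
    hd=L[L[:,2]<-20]
    if len(hd)>20:
        # side faces: profile x vs z
        for z in range(-130,-20,15):
            s=hd[(hd[:,2]>=z)&(hd[:,2]<z+15)]
            if len(s)>3: print("   z",z,len(s),"x",np.round(s[:,0].min()),np.round(s[:,0].max()),"y",np.round(s[:,1].min()),np.round(s[:,1].max()))
    if len(sys.argv)>1:
        v,u=np.nonzero(m); cx,cy=int(u.mean()),int(v.mean()); save(p,"%s_%s.png"%(sys.argv[1],n),(max(cx-50,0),max(cy-60,0),cx+50,cy+40),6)
E
python3 tilt.py; python3 -c "
from h import *
plan([(505,68,200,184,-1,38)],0)"
```

```text
[476.9 363.3 199. ] 105.1 0.31935496617715864 [ 0.4 -0.4 -2.6] [0.04 0.02 0.02] 39.1833
scene 308 range tool x,y,z [[-30.0, 12.0, 29.0], [-21.0, 22.0, 30.0], [-101.0, -74.0, 28.0]]
   z -115 11 x -20.0 29.0 y 13.0 29.0
   z -100 55 x -28.0 29.0 y -17.0 31.0
   z -85 190 x -31.0 29.0 y -28.0 31.0
   z -70 32 x -23.0 25.0 y -23.0 27.0
top 107 range tool x,y,z [[-31.0, -28.0, -14.0], [-23.0, 7.0, 30.0], [-96.0, -75.0, -68.0]]
   z -100 21 x -31.0 -29.0 y -28.0 26.0
   z -85 75 x -31.0 -12.0 y -23.0 30.0
   z -70 9 x -32.0 -20.0 y -3.0 28.0
-1 -0.0244 -0.0042 -0.0001 -6.6; -1 -0.0237 -0.0069 -0 -6.6; -1 -0.0228 -0.0096 -0.0001 -6.6; -1 -0.0215 -0.0122 -0 -6.6; -1 -0.02 -0.0146 -0.0001 -6.6
-1 -0.0182 -0.0168 -0 -6.6; -1 -0.0161 -0.0187 -0.0001 -6.6; -1 -0.0139 -0.0205 -0 -6.5; -1 -0.0115 -0.0219 -0.0001 -6.6; -1 -0.0089 -0.0231 -0 -6.5
-1 -0.0062 -0.0239 -0.0001 -6.6; -1 -0.0033 -0.0245 -0 -6.5
end [505.  68. 200.] 184.0
```

>>> send_rows:
  steps: "-1 -0.0244 -0.0042 0 -6.6; -1 -0.0237 -0.0069 0 -6.6; -1 -0.0228 -0.0096 0 -6.6; -1 -0.0215 -0.0122 0 -6.6; -1 -0.02 -0.0146 0 -6.6"

```text
time_s: 39.7
tool_pos: [488.9, 239.6, 200.0]
orientation: [-0.0, 0.355, 0.935, -0.0]
contact_force: [0.5, -0.5, -2.3]
width: 0.324
gripper_force: 60.6
```

>>> send_rows:
  steps: "-1 -0.0182 -0.0168 0 -6.6; -1 -0.0161 -0.0187 0 -6.6; -1 -0.0139 -0.0205 0 -6.5; -1 -0.0115 -0.0219 0 -6.6; -1 -0.0089 -0.0231 0 -6.5"

```text
time_s: 40.12
tool_pos: [500.6, 116.3, 200.2]
orientation: [-0.0, 0.077, 0.997, -0.0]
contact_force: [0.7, -0.5, -1.8]
width: 0.319
gripper_force: 60.6
```

>>> send_rows:
  steps: "-1 -0.0062 -0.0239 0 -6.6; -1 -0.0033 -0.0245 0 -6.5; -1 0 0 0.02 0; -1 0 0 0.02 0; -1 0 0 0.011 0"

```text
time_s: 40.53
tool_pos: [504.2, 67.6, 147.6]
orientation: [-0.002, -0.034, 0.999, -0.0]
contact_force: [-1.2, 0.8, -2.3]
width: 0.321
gripper_force: 60.6
```

>>> send_rows:
  steps: "-1 0 0 0 0; -1 0 0 0 0; -1 0 0 0 0; -1 0 0 0 0; -1 0 0 0 0"

```text
time_s: 40.95
tool_pos: [506.0, 68.5, 150.6]
orientation: [0.001, -0.035, 0.999, 0.0]
contact_force: [0.0, -0.2, -2.9]
width: 0.317
gripper_force: 60.6
```

```bash
python3 tilt.py; python3 -c "
from h import *
plan([(524,68,149,184,-1,10),(534,68,149,184,-1,5)],0)"
```

```text
[506.   68.5 150.6] -176.0 0.31736698443435046 [ 0.  -0.2 -2.9] [ 0.01 -0.01  0.02] 40.95
scene 264 range tool x,y,z [[-32.0, -16.0, 24.0], [-23.0, 19.0, 30.0], [-99.0, -75.0, 30.0]]
   z -115 4 x -24.0 9.0 y 26.0 28.0
   z -100 51 x -33.0 22.0 y -19.0 30.0
   z -85 141 x -33.0 28.0 y -29.0 31.0
   z -70 32 x -31.0 20.0 y -20.0 29.0
top 139 range tool x,y,z [[3.0, 21.0, 28.0], [-28.0, 1.0, 29.0], [-83.0, -74.0, -58.0]]
   z -85 117 x 0.0 28.0 y -29.0 30.0
   z -70 22 x 10.0 26.0 y -25.0 22.0
-1 -0.0004 -0 0 -6.9; -1 -0.0003 -0.0001 0 -6.9; -1 -0.0003 -0.0001 0 -6.9; -1 -0.0003 -0.0002 0 -6.9; -1 -0.0003 -0.0002 0 -6.9
-1 -0.0003 -0.0002 0 -6.9; -1 -0.0002 -0.0003 0 -6.9; -1 -0.0002 -0.0003 0 -6.9; -1 -0.0002 -0.0003 0 -6.9; -1 -0.0001 -0.0003 0 -6.9
-1 -0.0001 -0.0003 0 -6.9; -1 -0.0001 -0.0003 0 -6.9; -1 -0 -0.0004 0 -6.9; -1 0 -0.0004 0 -6.9; -1 0.0001 -0.0003 0 -6.9
-1 0.0001 -0.0003 0 -6.9; -1 0.0002 -0.0003 0 -6.9; -1 0.0002 -0.0003 0 -6.9; -1 0.0002 -0.0003 0 -6.9; -1 0.0003 -0.0002 0 -6.9
-1 0.0003 -0.0002 0 -6.9; -1 0.0003 -0.0002 0 -6.9; -1 0.0003 -0.0001 0 -6.9; -1 0.0003 -0.0001 0 -6.9; -1 0.0004 -0.0001 0 -6.9
-1 0.0004 -0 0 -6.9; -1 0.0004 0 0 -6.9; -1 0.0003 0.0001 0.0001 -6.9; -1 0.0003 0.0001 0 -7; -1 0.0003 0.0002 0.0001 -6.9
-1 0.0003 0.0002 0 -7; -1 0.0003 0.0002 0.0001 -6.9; -1 0.0002 0.0003 0 -7; -1 0.0002 0.0003 0.0001 -6.9; -1 0.0002 0.0003 0 -7
-1 0.0001 0.0003 0.0001 -6.9; -1 0.0001 0.0003 0 -7; -1 0.0001 0.0003 0.0001 -6.9; -1 0 0.0004 0 -7; -1 -0 0.0004 0.0001 -6.9
-1 -0.0001 0.0003 0 -7; -1 -0.0001 0.0003 0.0001 -6.9; -1 -0.0001 0.0003 0 -7; -1 -0.0002 0.0003 0.0001 -6.9; -1 -0.0002 0.0003 0 -7
-1 -0.0003 0.0003 0.0001 -6.9; -1 -0.0003 0.0002 0 -7; -1 -0.0003 0.0002 0.0001 -6.9; -1 -0.0003 0.0001 0 -7; -1 -0.0004 0.0001 0.0001 -6.9
-1 -0.0003 0.0001 0 -7; -1 -0.0004 -0 0.0001 -6.9; -1 -0.005 -0.0004 -0 -0; -1 -0.0049 -0.0003 -0 -0
end [534.  68. 149.] 184.0
```

>>> send_rows:
  steps: "-1 -0.008 0 0.001 0; -1 -0.008 0 0 0; -1 -0.004 0 0 0; -1 0 0 0 0; -1 0 0 0 0"

```text
time_s: 41.47
tool_pos: [525.7, 69.8, 148.4]
orientation: [-0.0, -0.035, 0.999, -0.0]
contact_force: [0.3, -0.5, -2.2]
width: 0.32
gripper_force: 60.8
```

>>> send_rows:
  steps: "-1 -0.004 0 0 0; -1 0 0 0 0; -1 -0.004 0 0 0; -1 0 0 0 0; -1 0 0 0 0"

```text
time_s: 41.88
tool_pos: [531.5, 69.9, 148.2]
orientation: [-0.002, -0.035, 0.999, -0.0]
contact_force: [-5.1, -0.9, -0.9]
width: 0.318
gripper_force: 61.1
```

>>> send_rows:
  steps: "-1 -0.003 0 0 0; -1 0 0 0 0; -1 -0.003 0 0 0; -1 0 0 0 0; -1 0 0 0 0"

```text
time_s: 42.3
tool_pos: [537.0, 70.3, 148.2]
orientation: [-0.003, -0.035, 0.999, -0.0]
contact_force: [-5.6, -1.7, 1.1]
width: 0.324
gripper_force: 61.2
```

```bash
python3 tilt.py
```

```text
[537.   70.3 148.2] -176.0 0.3239727794027872 [-5.6 -1.7  1.1] [-0.24  1.48  0.02] 42.3
scene 260 range tool x,y,z [[-21.0, -9.0, 36.0], [-22.0, 21.0, 31.0], [-99.0, -74.0, 30.0]]
   z -115 4 x -12.0 4.0 y 27.0 29.0
   z -100 51 x -21.0 36.0 y -21.0 31.0
   z -85 136 x -22.0 37.0 y -28.0 33.0
   z -70 31 x -16.0 36.0 y -16.0 31.0
top 75 range tool x,y,z [[-4.0, 16.0, 28.0], [-28.0, 18.0, 30.0], [-79.0, -72.0, -57.0]]
   z -85 50 x -6.0 29.0 y -28.0 31.0
   z -70 25 x 8.0 28.0 y -27.0 26.0
```

>>> send_rows:
  steps: "-1 -0.004 0 0 0; -1 -0.004 0 0 0; -1 -0.004 0 0 0; -1 -0.004 0 0 0; -1 0 0 0 0"

```text
time_s: 42.82
tool_pos: [554.1, 71.6, 148.5]
orientation: [-0.002, -0.035, 0.999, -0.0]
contact_force: [-5.3, -0.9, 2.6]
width: 0.321
gripper_force: 61.3
```

>>> send_rows:
  steps: "-1 -0.004 0 0 0; -1 -0.004 0 0 0; -1 -0.004 0 0 0; -1 -0.004 0 0 0; -1 0 0 0 0"

```text
time_s: 43.23
tool_pos: [569.5, 72.7, 147.8]
orientation: [-0.003, -0.035, 0.999, -0.0]
contact_force: [-5.4, -0.0, -0.9]
width: 0.316
gripper_force: 60.8
```

>>> send_rows:
  steps: "-1 -0.004 0 0 0; -1 -0.004 0 0 0; -1 -0.002 0 0 0; -1 0 0 0 0; -1 0 0 0 0"

```text
time_s: 43.65
tool_pos: [579.0, 73.4, 147.5]
orientation: [-0.003, -0.035, 0.999, -0.0]
contact_force: [-5.9, -1.5, -1.9]
width: 0.32
gripper_force: 60.6
```

```bash
python3 tilt.py t1
```

```text
[579.   73.4 147.5] -176.0 0.3201034900437182 [-5.9 -1.5 -1.9] [-0.1   1.28 -0.03] 43.65
scene 253 range tool x,y,z [[-17.0, 44.0, 73.0], [-22.0, 21.0, 30.0], [-89.0, -58.0, 26.0]]
   z -100 12 x 26.0 48.0 y 26.0 31.0
   z -85 58 x 14.0 71.0 y -9.0 31.0
   z -70 74 x 12.0 75.0 y -28.0 31.0
   z -55 67 x 42.0 69.0 y -28.0 30.0
top 0 range tool x,y,z tilt.py:19: RuntimeWarning: Mean of empty slice.
  v,u=np.nonzero(m); cx,cy=int(u.mean()),int(v.mean()); save(p,"%s_%s.png"%(sys.argv[1],n),(max(cx-50,0),max(cy-60,0),cx+50,cy+40),6)
  ret = ret.dtype.type(ret / rcount)
Traceback (most recent call last):
  File "tilt.py", line 19, in <module>
    v,u=np.nonzero(m); cx,cy=int(u.mean()),int(v.mean()); save(p,"%s_%s.png"%(sys.argv[1],n),(max(cx-50,0),max(cy-60,0),cx+50,cy+40),6)
                             ~~~^^^^^^^^^^
ValueError: cannot convert float NaN to integer
```

View pics/t1_scene.png

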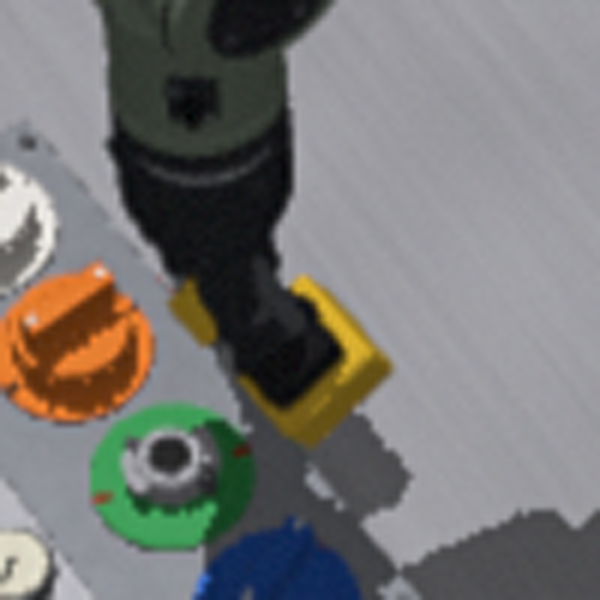

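```bash
python3 -c "
from h import *
plan([(545,71,160,None,-1,15),(535,60,250,None,-1,25),(427.3,-366.8,250,-349,-1,25)],0)"
```

```text
-1 0.0114 -0 -0.0042 0; -1 0.0113 -0 -0.0041 0; -1 0.0114 -0 -0.0042 0; -1 0.0027 -0.0026 -0.0225 0; -1 0.0027 -0.0026 -0.0225 0
-1 0.0027 -0.0026 -0.0225 0; -1 0.0026 -0.0025 -0.0225 0; -1 0.0055 -0.0167 0 6.9; -1 0.0034 -0.0173 0 6.9; -1 0.0013 -0.0176 0 6.9
-1 -0.0008 -0.0176 0 6.9; -1 -0.0029 -0.0174 0 6.9; -1 -0.005 -0.0169 0 6.9; -1 -0.007 -0.0162 0 6.9; -1 -0.0088 -0.0152 0 6.9
-1 -0.0106 -0.014 0 6.9; -1 -0.0122 -0.0127 0 6.9; -1 -0.0137 -0.0111 0 6.9; -1 -0.0149 -0.0094 0 6.9; -1 -0.0159 -0.0075 0 6.9
-1 -0.0167 -0.0056 0 6.9; -1 -0.0172 -0.0035 0 6.9; -1 -0.0176 -0.0014 0 6.9; -1 -0.0176 0.0007 0 7; -1 -0.0174 0.0028 0 6.9
-1 -0.0169 0.0049 0 7; -1 -0.0162 0.0069 0 6.9; -1 -0.0152 0.0088 0 7; -1 -0.0141 0.0106 0 6.9; -1 -0.0127 0.0122 0 7
-1 -0.0111 0.0137 0 6.9; -1 -0.0093 0.0149 0 7
end [ 427.3 -366.8  250. ] -349.0
```

>>> send_rows:
  steps: "-1 0.0114 0 -0.0042 0; -1 0.0113 0 -0.0041 0; -1 0.0114 0 -0.0042 0; -1 0.0027 -0.0026 -0.0225 0; -1 0.0027 -0.0026 -0.0225 0"

```text
time_s: 44.17
tool_pos: [540.4, 65.6, 206.8]
orientation: [-0.0, -0.035, 0.999, -0.0]
contact_force: [1.7, 0.6, -1.4]
width: 0.32
gripper_force: 60.5
```

>>> send_rows:
  steps: "-1 0.0027 -0.0026 -0.0225 0; -1 0.0026 -0.0025 -0.0225 0; -1 0.0055 -0.0167 0 6.9; -1 0.0034 -0.0173 0 6.9; -1 0.0013 -0.0176 0 6.9"

```text
time_s: 44.58
tool_pos: [523.8, 8.6, 252.8]
orientation: [0.002, 0.148, 0.989, 0.0]
contact_force: [0.4, 0.5, -2.3]
width: 0.323
gripper_force: 60.7
```

>>> send_rows:
  steps: "-1 -0.0008 -0.0176 0 6.9; -1 -0.0029 -0.0174 0 6.9; -1 -0.005 -0.0169 0 6.9; -1 -0.007 -0.0162 0 6.9; -1 -0.0088 -0.0152 0 6.9"

```text
time_s: 45.0
tool_pos: [502.1, -77.1, 252.2]
orientation: [0.001, 0.435, 0.9, 0.0]
contact_force: [-0.5, 0.2, -2.5]
width: 0.319
gripper_force: 60.7
```

>>> send_rows:
  steps: "-1 -0.0106 -0.014 0 6.9; -1 -0.0122 -0.0127 0 6.9; -1 -0.0137 -0.0111 0 6.9; -1 -0.0149 -0.0094 0 6.9; -1 -0.0159 -0.0075 0 6.9"

```text
time_s: 45.42
tool_pos: [480.6, -162.4, 252.2]
orientation: [0.001, 0.682, 0.731, 0.0]
contact_force: [0.4, 1.5, -0.3]
width: 0.321
gripper_force: 60.7
```

>>> send_rows:
  steps: "-1 -0.0167 -0.0056 0 6.9; -1 -0.0172 -0.0035 0 6.9; -1 -0.0176 -0.0014 0 6.9; -1 -0.0176 0.0007 0 7; -1 -0.0174 0.0028 0 6.9"

```text
time_s: 45.83
tool_pos: [459.0, -247.7, 252.2]
orientation: [0.001, 0.869, 0.495, 0.001]
contact_force: [0.5, -0.7, -2.1]
width: 0.32
gripper_force: 60.7
```

>>> send_rows:
  steps: "-1 -0.0169 0.0049 0 7; -1 -0.0162 0.0069 0 6.9; -1 -0.0152 0.0088 0 7; -1 -0.0141 0.0106 0 6.9; -1 -0.0127 0.0122 0 7"

```text
time_s: 46.25
tool_pos: [437.4, -332.9, 252.2]
orientation: [0.001, 0.977, 0.212, 0.001]
contact_force: [-0.3, 0.3, -2.4]
width: 0.321
gripper_force: 60.7
```

>>> send_rows:
  steps: "-1 -0.0111 0.0137 0 6.9; -1 -0.0093 0.0149 0 7; -1 0 0 0 0; -1 0 0 0 0; -1 0 0 0 0"

```text
time_s: 46.67
tool_pos: [429.3, -365.9, 251.7]
orientation: [0.0, 0.995, 0.096, 0.0]
contact_force: [-1.3, 0.3, -1.4]
width: 0.32
gripper_force: 60.7
```

>>> send_rows:
  steps: "-1 0 0 0 0; -1 0 0 0 0; -1 0 0 0 0; -1 0 0 0 0; -1 0 0 0 0"

```text
time_s: 47.08
tool_pos: [429.7, -366.3, 251.2]
orientation: [0.0, 0.995, 0.096, 0.0]
contact_force: [-0.1, 0.1, -2.0]
width: 0.318
gripper_force: 60.7
```

```bash
sed -i 's/    if len(sys.argv)>1:/    if len(sys.argv)>1 and len(q):/' tilt.py; python3 tilt.py t2; python3 -c "
from h import *
# top-face of head fit (yellow, z plane) 
o=observe();t=np.array(o['tool_pos'])
for n,b in(('scene',(2.3,1.1)),('top',(-2.3,-1.1))):
    p=read_camera(n);X=cloud(p);X[...,:2]-=b;h=cv2.cvtColor(p['frame'],cv2.COLOR_RGB2HSV).astype(int)
    m=(np.linalg.norm(X-t,axis=2)<150)&(abs(h[...,0]-25)<7)&(h[...,1]>130)&(X[...,2]<t[2]-10)&(X[...,2]>95)
    q=X[m]; best=0; rng=np.random.default_rng(0)
    if len(q)<10: continue
    for _ in range(400):
        a,b_,c=q[rng.choice(len(q),3,False)]; nn=np.cross(b_-a,c-a); l=np.linalg.norm(nn)
        if l<50: continue
        nn/=l; nn*=np.sign(nn[2]); i=abs((q-a)@nn)<2.5
        if abs(nn[2])>.6 and i.sum()>best: best=i.sum(); I=i
    s=q[I];cc=s.mean(0);nn=np.linalg.svd(s-cc)[2][2];nn*=np.sign(nn[2]);print(n,len(q),best,'head top normal',np.round(nn,3),'centroid rel',np.round(cc-t,1),'ang to label',np.degrees(np.arccos(nn@[-.478,-.094,.873])))
"
```

```text
[ 429.7 -366.3  251.2] 11.0 0.3182060738064374 [-0.1  0.1 -2. ] [ 0.02  0.18 -0.  ] 47.0833
scene 287 range tool x,y,z [[6.0, 62.0, 78.0], [-33.0, -19.0, 24.0], [-90.0, -64.0, 30.0]]
   z -100 16 x 26.0 51.0 y -32.0 -24.0
   z -85 82 x 17.0 80.0 y -33.0 25.0
   z -70 114 x 23.0 81.0 y -34.0 30.0
   z -55 59 x 52.0 72.0 y -34.0 24.0
top 366 range tool x,y,z [[21.0, 62.0, 79.0], [-32.0, -21.0, 26.0], [-84.0, -62.0, -50.0]]
   z -100 6 x 28.0 38.0 y -33.0 -31.0
   z -85 98 x 18.0 80.0 y -33.0 27.0
   z -70 180 x 23.0 77.0 y -33.0 29.0
   z -55 81 x 48.0 69.0 y -32.0 26.0
scene 288 86 head top normal [0.713 0.155 0.684] centroid rel [ 66.3  15.9 -60.7] ang to label 76.00514869845898
top 366 152 head top normal [-0.48  -0.104  0.871] centroid rel [ 48.8  23.1 -59.8] ang to label 1.4663468371063046
```

```bash
python3 -c "
from h import *
plan([(426.9,-369.8,220.4,11,-1,8)],0)"
```

```text
-1 -0.0008 0.0007 0.0077 -0; -1 -0.0008 0.0007 0.0077 -0; -1 -0.0008 0.0006 0.0077 -0; -1 -0.0009 0.0007 0.0076 -0
end [ 426.9 -369.8  220.4] 11.0
```

>>> send_rows:
  steps: "-1 -0.0008 0.0007 0.0077 0; -1 -0.0008 0.0007 0.0077 0; -1 -0.0008 0.0006 0.0077 0; -1 -0.0009 0.0007 0.0076 0; -1 0 0 0 0"

```text
time_s: 47.7
tool_pos: [425.7, -369.3, 218.0]
orientation: [-0.002, 0.995, 0.095, -0.002]
contact_force: [-0.4, -0.3, -2.9]
width: 0.319
gripper_force: 60.6
```

>>> send_rows:
  steps: "-1 0 0 0 0; -1 0 0 0 0; -1 0 0 0 0; -1 0 0 0 0; -1 0 0 0 0"

```text
time_s: 48.12
tool_pos: [427.0, -370.0, 220.9]
orientation: [0.0, 0.995, 0.096, 0.0]
contact_force: [-0.1, 0.1, -1.3]
width: 0.317
gripper_force: 60.6
```

```bash
python3 tilt.py t3
python3 - <<'E'
from h import *
p=read_camera("scene"); save(p,"t4.png",(150,70,330,190),4)
E
```

```text
[ 427.  -370.   220.9] 11.0 0.31735023212707947 [-0.1  0.1 -1.3] [-0.03  0.06 -0.01] 48.1167
scene 281 range tool x,y,z [[5.0, 62.0, 78.0], [-32.0, -18.0, 26.0], [-90.0, -64.0, 31.0]]
   z -100 14 x 23.0 51.0 y -30.0 -24.0
   z -85 79 x 17.0 80.0 y -33.0 25.0
   z -70 115 x 26.0 82.0 y -32.0 30.0
   z -55 57 x 54.0 71.0 y -33.0 27.0
top 352 range tool x,y,z [[21.0, 62.0, 79.0], [-32.0, -22.0, 26.0], [-84.0, -62.0, -50.0]]
   z -100 7 x 28.0 48.0 y -32.0 -30.0
   z -85 87 x 18.0 80.0 y -33.0 26.0
   z -70 173 x 25.0 79.0 y -33.0 28.0
   z -55 85 x 48.0 70.0 y -30.0 26.0
```

View pics/t4.png

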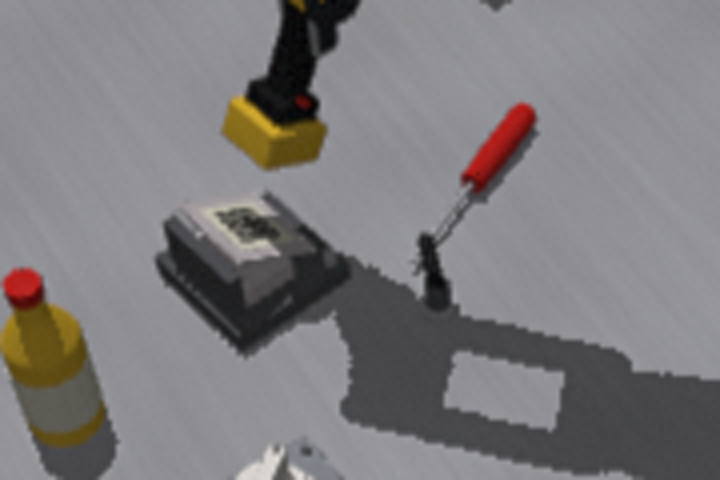

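>>> send_rows:
  steps: "-1 0 0 0 0; -1 0 0 0 0; -1 0 0 0 0; -1 0 0 0 0; -1 0 0 0 0"

```text
time_s: 48.68
tool_pos: [426.8, -369.9, 220.5]
orientation: [0.0, 0.995, 0.096, 0.0]
contact_force: [-0.6, 0.1, -1.8]
width: 0.32
gripper_force: 60.6
```

>>> send_rows:
  steps: "-1 0 0 0 0; -1 0 0 0 0; -1 0 0 0 0; -1 0 0 0 0; -1 0 0 0 0"

```text
time_s: 49.1
tool_pos: [426.8, -369.9, 220.5]
orientation: [0.0, 0.995, 0.096, 0.0]
contact_force: [-1.0, -0.4, -2.1]
width: 0.321
gripper_force: 60.6
```

>>> send_rows:
  steps: "-1 0 0 0 0; -1 0 0 0 0; -1 0 0 0 0; -1 0 0 0 0; -1 0 0 0 0"

```text
time_s: 49.52
tool_pos: [426.8, -369.9, 220.5]
orientation: [0.0, 0.995, 0.096, 0.0]
contact_force: [-0.2, -0.3, -2.5]
width: 0.324
gripper_force: 60.6
```

>>> send_rows:
  steps: "-1 0 0 0 0; -1 0 0 0 0; -1 0 0 0 0; -1 0 0 0 0; -1 0 0 0 0"

```text
time_s: 49.93
tool_pos: [426.8, -369.9, 220.5]
orientation: [0.0, 0.995, 0.096, -0.0]
contact_force: [0.6, -0.5, -2.3]
width: 0.32
gripper_force: 60.6
```

>>> send_rows:
  steps: "-1 0 0 0 0; -1 0 0 0 0; -1 0 0 0 0; -1 0 0 0 0; -1 0 0 0 0"

```text
time_s: 50.35
tool_pos: [426.8, -369.9, 220.5]
orientation: [0.0, 0.995, 0.096, 0.0]
contact_force: [0.1, -0.4, -1.1]
width: 0.322
gripper_force: 60.6
```

```bash
python3 -c "
from h import *
plan([(440,-330,255,11,-1,20),(515,68,255,4,-1,25)],0)"
```

```text
-1 0.0068 -0.0122 -0.0115 -0; -1 0.0069 -0.0122 -0.0115 -0; -1 0.0068 -0.0123 -0.0115 -0; -1 0.0088 -0.0221 -0 0.4; -1 0.0086 -0.0222 -0 0.4
-1 0.0085 -0.0223 -0 0.4; -1 0.0083 -0.0223 -0 0.4; -1 0.0082 -0.0224 -0 0.4; -1 0.008 -0.0224 -0 0.4; -1 0.0079 -0.0225 -0 0.4
-1 0.0077 -0.0225 -0 0.4; -1 0.0075 -0.0226 -0 0.4; -1 0.0074 -0.0227 -0 0.4; -1 0.0072 -0.0227 -0 0.4; -1 0.0071 -0.0228 -0 0.4
-1 0.0069 -0.0228 -0 0.4; -1 0.0067 -0.0228 -0 0.4; -1 0.0066 -0.0229 -0 0.5; -1 0.0064 -0.023 -0 0.4; -1 0.0062 -0.023 -0 0.5
end [515.  68. 255.] 4.0
```

```bash
python3 -c "
from h import *
plan([(435,-330,255,11,-1,20),(462,66,255,4,-1,27),(462,66,119,4,-1,22)],0)"
```

```text
-1 0.0052 -0.0125 -0.0115 -0; -1 0.0052 -0.0126 -0.0115 -0; -1 0.0052 -0.0125 -0.0115 -0; -1 0.0068 -0.0256 -0 0.5; -1 0.0066 -0.0256 -0 0.5
-1 0.0063 -0.0257 -0 0.5; -1 0.0061 -0.0257 -0 0.5; -1 0.0059 -0.0258 -0 0.5; -1 0.0057 -0.0259 -0 0.4; -1 0.0055 -0.0259 -0 0.5
-1 0.0053 -0.0259 -0 0.4; -1 0.0051 -0.026 -0 0.5; -1 0.0048 -0.026 -0 0.4; -1 0.0047 -0.026 -0 0.5; -1 0.0044 -0.0261 -0 0.4
-1 0.0043 -0.0261 -0 0.5; -1 0.004 -0.0262 -0 0.4; -1 0.0039 -0.0262 -0 0.5; -1 -0 0 0.0194 -0; -1 -0 0 0.0194 -0
-1 -0 0 0.0194 -0; -1 -0 0 0.0194 -0; -1 -0 0 0.0195 -0; -1 -0 0 0.0194 -0; -1 -0 0 0.0195 -0
end [462.  66. 119.] 4.0
```

>>> send_rows:
  steps: "-1 0.0052 -0.0125 -0.0115 0; -1 0.0052 -0.0126 -0.0115 0; -1 0.0052 -0.0125 -0.0115 0; -1 0.0068 -0.0256 0 0.5; -1 0.0066 -0.0256 0 0.5"

```text
time_s: 50.77
tool_pos: [439.5, -275.8, 257.3]
orientation: [0.001, 0.996, 0.087, 0.002]
contact_force: [-0.3, 0.6, -2.4]
width: 0.321
gripper_force: 60.7
```

>>> send_rows:
  steps: "-1 0.0063 -0.0257 0 0.5; -1 0.0061 -0.0257 0 0.5; -1 0.0059 -0.0258 0 0.5; -1 0.0057 -0.0259 0 0.4; -1 0.0055 -0.0259 0 0.5"

```text
time_s: 51.18
tool_pos: [447.6, -142.7, 256.6]
orientation: [0.0, 0.998, 0.066, 0.001]
contact_force: [-0.5, 0.1, -1.2]
width: 0.32
gripper_force: 60.7
```

>>> send_rows:
  steps: "-1 0.0053 -0.0259 0 0.4; -1 0.0051 -0.026 0 0.5; -1 0.0048 -0.026 0 0.4; -1 0.0047 -0.026 0 0.5; -1 0.0044 -0.0261 0 0.4"

```text
time_s: 51.6
tool_pos: [456.3, -10.8, 256.6]
orientation: [-0.0, 0.999, 0.047, 0.001]
contact_force: [0.3, -1.2, -1.8]
width: 0.322
gripper_force: 60.7
```

>>> send_rows:
  steps: "-1 0.0043 -0.0261 0 0.5; -1 0.004 -0.0262 0 0.4; -1 0.0039 -0.0262 0 0.5; -1 0 0 0.0194 0; -1 0 0 0.0194 0"

```text
time_s: 52.02
tool_pos: [462.7, 68.8, 218.2]
orientation: [-0.0, 0.999, 0.037, 0.003]
contact_force: [-0.2, -0.2, -2.5]
width: 0.323
gripper_force: 61.0
```

>>> send_rows:
  steps: "-1 0 0 0.0194 0; -1 0 0 0.0194 0; -1 0 0 0.0195 0; -1 0 0 0.0154 0; -1 0 0 0.0115 0"

```text
time_s: 52.43
tool_pos: [461.4, 67.2, 131.0]
orientation: [-0.0, 0.999, 0.035, 0.0]
contact_force: [-0.9, 0.3, -1.3]
width: 0.321
gripper_force: 61.1
```

>>> send_rows:
  steps: "-1 0 0 0 0; -1 0 0 0 0; -1 0 0 0 0; -1 0 0 0 0; -1 0 0 0 0"

```text
time_s: 52.85
tool_pos: [462.6, 66.3, 132.1]
orientation: [-0.0, 0.999, 0.035, 0.001]
contact_force: [-0.7, 0.3, -3.5]
width: 0.323
gripper_force: 61.0
```

```bash
python3 tilt.py; python3 -c "
from h import *
plan([(470,66.5,119,4,-1,8)],0)"
```

```text
[462.6  66.3 132.1] 4.0 0.32317554319528496 [-0.7  0.3 -3.5] [ 0.    0.09 -0.01] 52.85
scene 299 range tool x,y,z [[7.0, 64.0, 79.0], [-31.0, -17.0, 25.0], [-92.0, -62.0, 30.0]]
   z -100 13 x 29.0 54.0 y -31.0 -27.0
   z -85 70 x 17.0 80.0 y -32.0 27.0
   z -70 135 x 22.0 80.0 y -33.0 27.0
   z -55 71 x 46.0 70.0 y -30.0 26.0
top 0 range tool x,y,z 
-1 0.0038 0.0001 0.0063 -0; -1 0.0038 0 0.0063 -0
end [470.   66.5 119. ] 4.0
```

>>> send_rows:
  steps: "-1 0.0038 0 0.0063 0; -1 0.0038 0 0.0063 0; -1 0 0 0 0; -1 0 0 0 0; -1 0.004 0 0 0"

```text
time_s: 53.37
tool_pos: [472.9, 66.7, 117.9]
orientation: [0.0, 0.999, 0.035, -0.001]
contact_force: [0.1, 1.0, -2.9]
width: 0.316
gripper_force: 61.0
```

>>> send_rows:
  steps: "-1 0.004 0 0 0; -1 0.004 0 0 0; -1 0.004 0 0 0; -1 0.004 0 0 0; -1 0 0 0 0"

```text
time_s: 53.78
tool_pos: [486.8, 67.6, 117.6]
orientation: [0.0, 0.999, 0.035, -0.004]
contact_force: [-5.5, 0.2, -0.2]
width: 0.324
gripper_force: 61.5
```

>>> send_rows:
  steps: "-1 0.004 0 0 0; -1 0.004 0 0 0; -1 0.004 0 0 0; -1 0.004 0 0 0; -1 0 0 0 0"

```text
time_s: 54.2
tool_pos: [503.1, 68.8, 117.7]
orientation: [0.0, 0.999, 0.035, -0.004]
contact_force: [-4.8, -0.7, -0.6]
width: 0.323
gripper_force: 61.5
```

>>> send_rows:
  steps: "-1 0.004 0 0 0; -1 0.004 0 0 0; -1 0.004 0 0 0; -1 0.004 0 0 0; -1 0 0 0 0"

```text
time_s: 54.62
tool_pos: [519.7, 70.0, 117.8]
orientation: [0.0, 0.999, 0.035, -0.003]
contact_force: [-5.7, -0.9, 0.9]
width: 0.324
gripper_force: 61.6
```

>>> send_rows:
  steps: "-1 0.002 0 0 0; -1 0.002 0 0 0; -1 0 0 0 0; -1 0 0 0 0; -1 0 0 0 0"

```text
time_s: 55.03
tool_pos: [523.3, 70.2, 117.8]
orientation: [0.0, 0.999, 0.035, -0.003]
contact_force: [-5.8, -0.4, -0.8]
width: 0.325
gripper_force: 61.6
```

```bash
python3 tilt.py
```

```text
[523.3  70.2 117.8] 4.0 0.3249038692737544 [-5.8 -0.4 -0.8] [-0.07  1.33  0.04] 55.0333
scene 202 range tool x,y,z [[-23.0, 12.0, 31.0], [-31.0, -23.0, 24.0], [-98.0, -73.0, 30.0]]
   z -100 34 x -21.0 26.0 y -31.0 -26.0
   z -85 105 x -26.0 32.0 y -32.0 26.0
   z -70 38 x -19.0 32.0 y -29.0 24.0
top 80 range tool x,y,z [[-22.0, -18.0, -0.0], [-29.0, -1.0, 28.0], [-81.0, -73.0, -55.0]]
   z -85 58 x -22.0 2.0 y -30.0 28.0
   z -70 20 x -22.0 -4.0 y -29.0 28.0
```

>>> send_rows:
  steps: "-1 0.002 0 0 0; -1 0 0 0 0; -1 0.002 0 0 0; -1 0 0 0 0; -1 0 0 0 0"

```text
time_s: 55.55
tool_pos: [527.1, 70.5, 117.8]
orientation: [0.0, 0.999, 0.035, -0.003]
contact_force: [-6.0, 0.3, 0.3]
width: 0.32
gripper_force: 61.6
```

>>> send_rows:
  steps: "-1 0.001 0 0 0; -1 0 0 0 0; -1 0.001 0 0 0; -1 0 0 0 0; -1 0 0 0 0"

```text
time_s: 55.97
tool_pos: [527.9, 70.5, 117.7]
orientation: [0.0, 0.999, 0.035, -0.004]
contact_force: [-8.1, -0.6, 2.2]
width: 0.324
gripper_force: 61.7
```

>>> send_rows:
  steps: "-1 0.001 0 0 0; -1 0 0 0 0; -1 0 0 0 0"

```text
time_s: 56.22
tool_pos: [529.0, 70.6, 117.7]
orientation: [0.0, 0.999, 0.035, -0.004]
contact_force: [-7.5, -0.7, 1.8]
width: 0.32
gripper_force: 61.7
```

```bash
python3 tilt.py; python3 -c "
from h import *
plan([(505,68,119,4,-1,10),(480,100,200,4,-1,25),(478,330,200,15.5,-1,30)],0)"
```

```text
[529.   70.6 117.7] 4.0 0.31971316211594575 [-7.5 -0.7  1.8] [-0.09  1.76 -0.02] 56.2167
scene 196 range tool x,y,z [[-28.0, 9.0, 25.0], [-30.0, -23.0, 23.0], [-101.0, -72.0, 31.0]]
   z -115 5 x -8.0 15.0 y -28.0 -26.0
   z -100 24 x -26.0 21.0 y -31.0 -28.0
   z -85 99 x -31.0 26.0 y -31.0 28.0
   z -70 41 x -28.0 27.0 y -29.0 25.0
top 32 range tool x,y,z [[-17.0, -9.0, 2.0], [-31.0, -1.0, 28.0], [-79.0, -74.0, -67.0]]
   z -85 26 x -17.0 2.0 y -31.0 28.0
   z -70 6 x -17.0 2.0 y -30.0 23.0
-1 -0.008 0.0003 -0.0004 -0; -1 -0.008 0.0003 -0.0005 -0; -1 -0.0081 0.0004 -0.0004 -0; -1 -0.0057 -0.0084 -0.0203 -0; -1 -0.0057 -0.0084 -0.0202 -0
-1 -0.0057 -0.0085 -0.0203 -0; -1 -0.0056 -0.0084 -0.0202 -0; -1 0.0017 -0.0287 -0 -1.4; -1 0.0024 -0.0286 -0 -1.4; -1 0.0032 -0.0286 -0 -1.5
-1 0.0039 -0.0285 -0 -1.4; -1 0.0046 -0.0284 -0 -1.5; -1 0.0053 -0.0283 -0 -1.4; -1 0.006 -0.0281 -0 -1.5; -1 0.0068 -0.0279 -0 -1.4
end [478. 330. 200.] 15.5
```

>>> send_rows:
  steps: "-1 -0.008 0 0 0; -1 -0.008 0 0 0; -1 -0.0081 0 0 0; -1 -0.0057 -0.0084 -0.0203 0; -1 -0.0057 -0.0084 -0.0202 0"

```text
time_s: 56.73
tool_pos: [494.6, 85.0, 158.5]
orientation: [0.0, 0.999, 0.034, -0.001]
contact_force: [0.1, 0.3, -1.6]
width: 0.32
gripper_force: 61.1
```

>>> send_rows:
  steps: "-1 -0.0057 -0.0085 -0.0203 0; -1 -0.0056 -0.0084 -0.0202 0; -1 0.0017 -0.0287 0 -1.4; -1 0.0024 -0.0286 0 -1.4; -1 0.0032 -0.0286 0 -1.5"

```text
time_s: 57.15
tool_pos: [482.7, 188.5, 200.4]
orientation: [-0.0, 0.997, 0.072, 0.002]
contact_force: [0.6, 0.3, -1.8]
width: 0.323
gripper_force: 61.3
```

>>> send_rows:
  steps: "-1 0.0039 -0.0285 0 -1.4; -1 0.0046 -0.0284 0 -1.5; -1 0.0053 -0.0283 0 -1.4; -1 0.006 -0.0281 0 -1.5; -1 0.0068 -0.0279 0 -1.4"

```text
time_s: 57.57
tool_pos: [481.2, 332.8, 199.6]
orientation: [-0.0, 0.991, 0.135, 0.001]
contact_force: [0.7, 0.1, -2.1]
width: 0.319
gripper_force: 61.3
```

>>> send_rows:
  steps: "-1 0.006 -0.024 0 0; -1 0 0 0 0; -1 0 0 0 0; -1 0 0 0 0; -1 0 0 0 0"

```text
time_s: 57.98
tool_pos: [480.8, 355.0, 199.4]
orientation: [0.0, 0.991, 0.134, 0.0]
contact_force: [-0.1, 0.8, -1.7]
width: 0.322
gripper_force: 61.2
```

```bash
python3 tilt.py; python3 -c "
from h import *
plan([(481,356.5,128,16,-1,18)],0)"
```

```text
[480.8 355.  199.4] 15.4 0.32179951579783084 [-0.1  0.8 -1.7] [-0.01 -0.03  0.05] 57.9833
scene 358 range tool x,y,z [[-23.0, 18.0, 29.0], [-29.0, -5.0, 28.0], [-97.0, -72.0, 31.0]]
   z -100 60 x -13.0 31.0 y -29.0 25.0
   z -85 177 x -29.0 31.0 y -30.0 30.0
   z -70 38 x -22.0 25.0 y -28.0 28.0
   z -55 7 x -2.0 17.0 y 20.0 22.0
top 61 range tool x,y,z [[-20.0, -4.0, 13.0], [-28.0, 29.0, 45.0], [-100.0, -76.0, 42.0]]
   z -100 11 x -21.0 16.0 y 29.0 30.0
   z -85 42 x -20.0 10.0 y -30.0 31.0
-1 0.0001 -0.0004 0.0179 -0.2; -1 0.0001 -0.0003 0.0179 -0.1; -1 0.0001 -0.0004 0.0179 -0.2; -1 0.0001 -0.0003 0.0178 -0.1
end [481.  356.5 128. ] 16.0
```

>>> send_rows:
  steps: "-1 0 -0.0004 0.0179 0; -1 0 -0.0003 0.0179 0; -1 0 -0.0004 0.0179 0; -1 0 -0.0003 0.0178 0; -1 0 0 0 0"

```text
time_s: 58.5
tool_pos: [478.7, 355.2, 124.5]
orientation: [0.002, 0.991, 0.134, -0.003]
contact_force: [-1.1, -0.4, -2.7]
width: 0.321
gripper_force: 61.1
```

>>> send_rows:
  steps: "-1 0 0 0 0; -1 0 0 0 0; -1 0 0 0.005 0; -1 0 0 0.005 0; -1 0 0 0.004 0"

```text
time_s: 58.92
tool_pos: [480.7, 357.4, 114.1]
orientation: [-0.0, 0.991, 0.135, 0.0]
contact_force: [0.4, 0.2, -2.3]
width: 0.319
gripper_force: 61.2
```

>>> send_rows:
  steps: "-1 0 0 0 0; -1 0 0 0 0; -1 0 0 0 0; -1 0 0 0 0; -1 0 0 0.001 0"

```text
time_s: 59.33
tool_pos: [480.7, 357.6, 113.2]
orientation: [-0.0, 0.991, 0.135, 0.0]
contact_force: [-0.3, -0.5, -3.0]
width: 0.318
gripper_force: 61.2
```

>>> send_rows:
  steps: "-1 0 0 0 0; -1 0 0 0 0; -1 0 0 0.001 0; -1 0 0 0 0; -1 0 0 0 0"

```text
time_s: 59.75
tool_pos: [480.5, 357.3, 111.7]
orientation: [0.0, 0.991, 0.135, -0.0]
contact_force: [-0.0, 0.7, -1.9]
width: 0.321
gripper_force: 61.2
```

>>> send_rows:
  steps: "-1 0 0 0.001 0; -1 0 0 0 0; -1 0 0 0 0; -1 0 0 0 0; -1 0 0 0 0"

```text
time_s: 60.17
tool_pos: [480.6, 357.4, 111.6]
orientation: [-0.0, 0.991, 0.135, 0.0]
contact_force: [-2.7, -1.3, 5.1]
width: 0.322
gripper_force: 62.0
```

>>> send_rows:
  steps: "-1 0 0 0.001 0; -1 0 0 0 0; -1 0 0 0 0; -1 0 0 0 0; -1 0 0 0 0"

```text
time_s: 60.58
tool_pos: [480.6, 357.4, 111.6]
orientation: [-0.0, 0.991, 0.135, 0.001]
contact_force: [-3.7, -2.8, 11.4]
width: 0.323
gripper_force: 63.0
```

>>> send_rows:
  steps: "0.5 0 0 0 0; 0.5 0 0 0 0; 0.5 0 0 0 0; 0.5 0 0 0 0; 0.5 0 0 0 0"

```text
time_s: 61.0
tool_pos: [480.5, 357.3, 109.4]
orientation: [0.0, 0.991, 0.135, -0.0]
contact_force: [-0.8, 0.2, -0.1]
width: 0.751
gripper_force: 0.0
```

>>> send_rows:
  steps: "0.5 0 0 -0.01 0; 0.5 0 0 -0.03 0; 0.5 0 0 -0.04 0; 0.5 0 0 -0.04 0; 0.5 -0.03 0.03 0 0"

```text
time_s: 61.42
tool_pos: [468.2, 328.8, 240.2]
orientation: [-0.007, 0.991, 0.136, 0.012]
contact_force: [2.4, 0.7, 1.5]
width: 0.751
gripper_force: 0.0
```

>>> send_rows:
  steps: "0.5 -0.03 0.03 0 0; 0.5 -0.03 0.03 0 0; 0.5 -0.03 0.03 0 0; 0.5 0 0.04 0 0; 0.5 0 0.04 0 0"

```text
time_s: 61.83
tool_pos: [418.2, 134.0, 231.0]
orientation: [-0.0, 0.991, 0.136, 0.001]
contact_force: [1.0, -0.0, 1.0]
width: 0.745
gripper_force: 0.0
```

>>> send_rows:
  steps: "0.5 0 0.04 0 0; 0.5 0 0 0 0; 0.5 0 0 0 0; 0.5 0 0 0 0; 0.5 0 0 0 0"

```text
time_s: 62.25
tool_pos: [430.2, 97.7, 230.1]
orientation: [-0.0, 0.991, 0.135, 0.0]
contact_force: [0.1, 0.1, 0.7]
width: 0.749
gripper_force: 0.0
```

```bash
python3 m2.py cap_orange,622.6,-4.6 cap_white,629,-92; python3 sc.py; python3 -c "
from h import *
p=read_camera('scene');save(p,'end.png',(100,100,440,340),2.3)"
```

```text
[430.2  97.7 230.1] 15.5 62.25
scene cap_blue 104 [611.4 170.8 102.3] ang 26.1 rect [610.9 169.2] [50.6 15. ]
scene cap_orange 107 [622.8  -3.3 100.5] ang 8.2 rect [622.3  -5.3] [48.6 17.2]
scene cap_white 86 [628.1 -89.3 101.7] ang 47.1 rect [627.5 -91.8] [53.1 15.4]
top cap_blue 107 [611.  170.3 101.1] ang 25.9 rect [611.7 170.7] [52.1 14. ]
top cap_orange 111 [621.2  -3.6 101.6] ang 8.4 rect [622.4  -3.6] [50.7 14. ]
top cap_white 115 [627.2 -89.6 101. ] ang 47.6 rect [628.  -90.3] [48.1 14.7]
scene handle top 132 [481.  357.6 139.7] [479.1 356.7] [31.1 29.5] 13.8
 pad 386 [475.3 353.9] [111.7 100.9] 17.0
 green 138 [480.7 355.4] [76.9 75.4] 17.3
 label 250 c [ 517.3 -348.9   64.6] n [-0.48  -0.098  0.872] tilt 29.3 rectc [ 515.2 -352.    63.1] [87.3 84. ] 89.1
top handle top 146 [480.6 357.  138.6] [480.8 357.4] [30.  29.3] 16.9
 pad 366 [482.6 356.8] [99.9 99.4] 16.6
 green 67 [484.7 357.1] [75.1 70.7] 15.0
 label 896 c [ 517.4 -348.6   63.1] n [-0.477 -0.084  0.875] tilt 29.0 rectc [ 516.2 -348.6   62.4] [87.  85.2] 89.5
```

View pics/end.png

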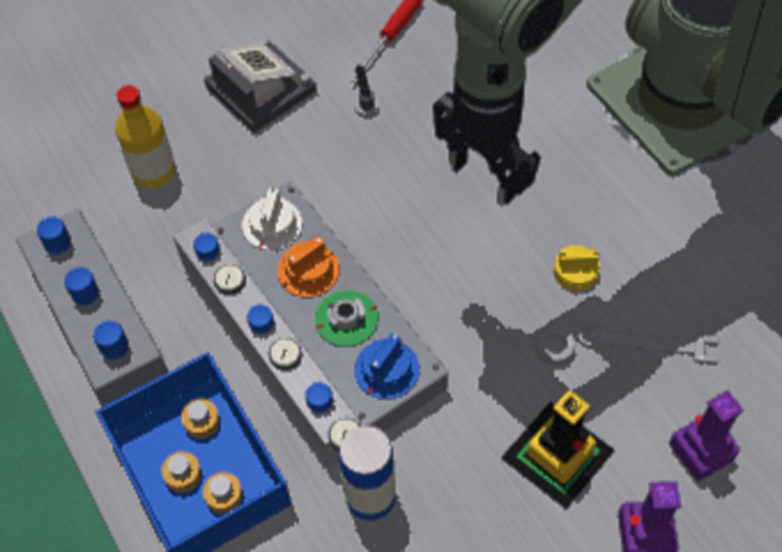

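```bash
python3 -c "
from h import *
plan([(628.5,-91.2,190,47.3,0,38),(628.5,-91.2,125,47.3,0,25)],0)"
```

```text
0 0.0176 0.0293 0.005 -4; 0 0.0155 0.0305 0.005 -4; 0 0.0133 0.0315 0.005 -4; 0 0.0111 0.0324 0.005 -4; 0 0.0088 0.033 0.005 -3.9
0 0.0065 0.0336 0.0049 -4; 0 0.0041 0.0339 0.005 -3.9; 0 0.0019 0.0342 0.0049 -4; 0 -0 -0 0.0217 0; 0 -0 -0 0.0217 0
0 -0 -0 0.0216 0
end [628.5 -91.2 125. ] 47.3
```

>>> send_rows:
  steps: "0 0.0176 0.0293 0.005 -4; 0 0.0155 0.0305 0.005 -4; 0 0.0133 0.0315 0.005 -4; 0 0.0111 0.0324 0.005 -4; 0 0.0088 0.033 0.005 -3.9"

```text
time_s: 63.02
tool_pos: [555.2, -22.2, 204.6]
orientation: [-0.0, 0.952, 0.306, 0.0]
contact_force: [0.5, 0.8, -0.2]
width: 0.501
gripper_force: 0.0
```

>>> send_rows:
  steps: "0 0.0065 0.0336 0.0049 -4; 0 0.0041 0.0339 0.005 -3.9; 0 0.0019 0.0342 0.0049 -4; 0 0 0 0.0217 0; 0 0 0 0.0217 0"

```text
time_s: 63.43
tool_pos: [630.5, -93.5, 146.3]
orientation: [0.001, 0.916, 0.4, 0.001]
contact_force: [0.6, -0.0, -0.7]
width: 0.499
gripper_force: 0.0
```

>>> send_rows:
  steps: "0 0 0 0.0116 0; 0 0 0 0 0; 0 0 0 0 0; 0 0 0 0 0; 0 0 0 0 0"

```text
time_s: 63.85
tool_pos: [629.3, -91.8, 136.8]
orientation: [0.001, 0.916, 0.401, 0.001]
contact_force: [0.5, 0.0, 0.6]
width: 0.499
gripper_force: 0.0
```

>>> send_rows:
  steps: "0 0 0 0 0; 0 0 0 0 0; 0 0 0 0 0; 0 0 0 0 0"

```text
time_s: 64.18
tool_pos: [628.5, -92.0, 135.5]
orientation: [0.0, 0.916, 0.401, 0.0]
contact_force: [0.2, 1.2, -0.3]
width: 0.498
gripper_force: 0.0
```

```bash
python3 -c "
from h import *
print(observe()['tool_pos'])
plan([(628.5,-91.2,94,47.3,0,15)],0)"
```

```text
[628.50472692 -92.0262994  135.48474089]
0 0.0002 -0.0002 0.0138 -0; 0 0.0002 -0.0002 0.0138 -0; 0 0.0002 -0.0002 0.0139 -0
end [628.5 -91.2  94. ] 47.3
```

>>> send_rows:
  steps: "0 0 0 0.0138 0; 0 0 0 0.0138 0; 0 0 0 0.0139 0; 0 0 0 0 0; 0 0 0 0 0"

```text
time_s: 64.6
tool_pos: [628.0, -92.0, 93.1]
orientation: [-0.0, 0.916, 0.401, -0.001]
contact_force: [0.5, -1.9, 0.4]
width: 0.498
gripper_force: 0.0
```

>>> send_rows:
  steps: "-1 0 0 0 0; -1 0 0 0 0; -1 0 0 0 0; -1 0 0 0 0; -1 0 0 0 0"

```text
time_s: 65.02
tool_pos: [629.2, -92.2, 94.9]
orientation: [0.001, 0.916, 0.401, 0.001]
contact_force: [-1.0, 0.0, 4.8]
width: 0.149
gripper_force: 60.7
```

>>> send_rows:
  steps: "-1 0 0 0 4; -1 0 0 0 4; -1 0 0 0 4; -1 0 0 0 3; -1 0 0 0 0"

```text
time_s: 65.43
tool_pos: [629.3, -93.1, 94.9]
orientation: [0.002, 0.96, 0.28, 0.001]
contact_force: [-0.2, -3.2, 5.1]
width: 0.152
gripper_force: 69.2
```

```bash
python3 -c "
from h import *
o=observe();print(yaw(o),o['tool_pos'],o['ft_torque'],o['contact_force'])"
```

```text
32.54143638774191 [629.2832343  -93.08564586  94.91254742] [-0.32982223  0.00163488  1.53014688] [-0.16756108 -3.21285318  5.13346402]
```

At the stop again. Release, back off and check.

>>> send_rows:
  steps: "0 0 0 0 0; 0 0 0 0 0; 0 0 0 0 0; 0 0 0 -0.02 0; 0 0 0 -0.04 0"

```text
time_s: 65.85
tool_pos: [624.8, -91.5, 148.5]
orientation: [-0.003, 0.961, 0.278, -0.006]
contact_force: [0.0, 0.1, 0.1]
width: 0.501
gripper_force: 0.0
```

>>> send_rows:
  steps: "0 -0.03 0 -0.04 0; 0 -0.04 0 -0.04 0; 0 -0.04 0 -0.02 0; 0 -0.04 0 0 0; 0 -0.04 0 0 0"

```text
time_s: 66.27
tool_pos: [482.3, -184.4, 236.3]
orientation: [0.001, 0.961, 0.278, 0.001]
contact_force: [-0.9, -1.2, -0.8]
width: 0.496
gripper_force: 0.0
```

>>> send_rows:
  steps: "0 -0.04 0 0 0; 0 0 0 0 0; 0 0 0 0 0; 0 0 0 0 0; 0 0 0 0 0"

```text
time_s: 66.68
tool_pos: [450.4, -204.7, 234.9]
orientation: [-0.0, 0.961, 0.278, 0.0]
contact_force: [0.0, -0.3, -0.8]
width: 0.5
gripper_force: 0.0
```

```bash
python3 m2.py cap_orange,622.6,-4.6 cap_white,629,-92; python3 sc.py | grep -E "handle|pad"
```

```text
[ 450.4 -204.7  234.9] 32.3 66.6833
scene cap_blue 109 [611.8 171.1 101.4] ang 26.4 rect [610.1 169.9] [51.8 15.4]
scene cap_orange 104 [623.   -3.4 100.5] ang 7.8 rect [622.1  -5.1] [50.1 16.9]
scene cap_white 99 [629.2 -91.3 100. ] ang 39.1 rect [629.1 -93.1] [53.8 16. ]
top cap_blue 104 [610.7 170.2 102.2] ang 25.5 rect [611.4 170.4] [50.1 14. ]
top cap_orange 111 [621.3  -3.6 101.2] ang 8.5 rect [622.7  -3.6] [50.7 14.1]
top cap_white 120 [628.7 -91.1 100.4] ang 40.1 rect [628.9 -91.4] [49.4 15.1]
scene handle top 134 [480.7 357.5 139.4] [478.8 356.7] [31.2 29.8] 16.5
 pad 383 [481.4 356.6] [99.3 98.9] 18.0
top handle top 148 [480.6 357.  138.7] [481.3 357.3] [30.8 30.3] 15.4
 pad 329 [483.3 357.5] [97.7 98.8] 17.3Traceback (most recent call last):
  File "sc.py", line 9, in <module>
    l=[e for e in masks_of(p,"label")][0]; q=X[l["pixels"]];
      ~~~~~~~~~~~~~~~~~~~~~~~~~~~~~~~~^^^
IndexError: list index out of range
```

```bash
python3 -c "
from station import hand_in
print(hand_in())"
```

```text
the job is handed in; nothing more can be done
None
```

The job is handed in; the hand-in returned no verdict. The blue, white and orange caps are screwed home (there was no green cap on the bench), the label was scanned for about two seconds, and the scanner is back upright at the middle of its pad; the white cap was found turned about 8° off at the final check, so I re-tightened it to its stop.

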